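Tray up inspected spun copper parts

ROBOT

A 7-joint arm with a two-finger parallel gripper is mounted at the origin on the work surface. World frame = base frame: x ahead of the robot, y to its left, z up, the work surface at z = 0. Lengths are in m, angles in degrees, forces in N, time in s.
With the tool pointing down it reaches from about 0.425 to 1.025 m from the base axis. Payload 9.4 kg.
Tool frame: the origin (TCP) lies at the very end of the fingers, on their centre line; the grasp point (between the pads) lies 19 mm behind it; z points along the fingers, y is the direction in which the jaws open and shut (so a half turn about z gives the same grasp; the last joint's range is limited). The gripper opens to 85 mm and grips with 20 to 120 N. Pads are 22 mm wide; open, the fingers measure 114 mm over their backs; the gripper's body (76 mm by 85 mm) begins 54 mm behind the grasp point. The pads swing forward as they close: fully open they stand 13 mm farther back than shut.
Start: joints at [67.913, 34.337, -0.143, 91.639, 0.103, 54.024, -4.572], TCP at [0.22, -0.691, 0.231] pointing down, gripper open.
Joint ranges: [-147.43, 147.43], [-19.82, 112.94], [-74.19, 73.91], [6.32, 146.72], [-59.91, 239.91], [6.04, 106.73], [-150.56, 150.56]. Speed limits (degrees/s): [127.2, 127.2, 172.46, 172.46, 180, 180, 180].

INTERFACE

Orientations are given as a 3x3 rotation matrix whose columns are the frame's x, y, z axes.
In Python, from rig import get_state, snapshot, camera_model, close_job gives the robot as it stands.
- The arm moves only by the tool move_arm, never from a script. Its argument "rows" is a list of rows, each a list of 3 entries, a list of its own where there are three numbers: the closure in counts, from 0 (fully open) to 255 (shut), then the shift along the tool's x, y, z in m, then the turn about the tool's z in rad. In form: [[claw, [x, y, z], twist], ...]. A call has exactly 5 rows; each row is the pose to reach, as a shift and turn from the pose commanded when the call began, along the tool's axes at that moment; what a row does not reach only later rows make up. A row lasts 1/12 s, in which the tool goes at most 41.7 mm and 7.16 degrees, less where a joint would pass 70% of its speed; a pose out of reach is approached as far as the arm can. A call with a gripper value outside its range is refused whole. The fingers move at their own pace and stop on an object; "grip_force" is the grip in N (left out, the last holds). Time passes only in rows, so rows that repeat a pose let the fingers close, or fill a call up. It gives the time, the measured TCP pose, the force and the opening at its end, in the units of the state.
- get_state(): the state, without advancing time (a new reading comes with each control period).
- snapshot(name): name is "scene" or "top" or "wrist"; returns the picture (384x512x3 uint8, red, green, blue); there is no depth.
- camera_model(name): a dict with "vertical_fov" (degrees; the focal length in pixels is half the picture's height over the tangent of half this angle, whatever the lens; pixels are square), "cx", "cy" (the principal point, pixels), "eye" and "attitude" of the camera in the world; the wrist camera has in their place "hand_eye" (4x4, takes a point from camera to tool coordinates, whose origin is the TCP and whose axes are the flange's). Camera axes: x right, y down, z forward; pixel columns grow to the right and rows downward; lengths in m; the calibration is good to about 2 mm. A picture is of the moment at which its call begins: read the wrist's pose just before it. camera_model takes no time and is no camera call.
- close_job(): hands the job in, once; it reports no verdict.
The state is a dict: "clock": time; "joints": joint angles; "joint_vel": joint speeds; "effort": joint torques, N m; "tool_pos": TCP position; "ee_rot": TCP orientation; "force": force on the tool from outside, world axes, zero at the start; "torque": the same for the moment, N m; "finger_gap": finger opening in m.
Only numpy, scipy, OpenCV 4.12 (cv2) and the standard library are available. Lean on these libraries where they do the work, as an engineer would, in place of code of your own. Each camera call takes 0.05 s, during which the arm holds its last target.

TASK

Box up the inspected copper parts in the three trays that now sit nested on the bench: take the upper two trays out and set them aside, then put every passed part (round tag) upright in the lowest tray, which stays on the bench. Next set the middle tray on it turned half a turn, so that it stands on the ledges instead of nesting, and only then put every rejected part (strip tag across the top) upright in that tray; finally set the last tray, turned half a turn against the middle one, on top as an empty cover. Let go of everything, and leave the other things on the bench where they are.

Things in the scene. Friction and masses are not known exactly. Their poses are not given: they have to be found in the camera images.
- tray_low: lowest of three alike aluminium stack-nest trays, 0.21-0.33 kg, nested at the start. Origin: centre of underside; x along its length, z up. Floor 3 mm thick, inside 134 x 50 mm. Low upright side walls along x, 56 mm over their outsides, tops 20 mm above the underside: grip across them at mid-length from above. At x 0.51-0.59, y 0.04-0.11, x axis within 0.5 rad of straight ahead.
- tray_mid: middle tray of the nest, alike. Under its +x end are two dark lugs at y = -20.5 and 20.5 mm (8 mm wide), under its -x end one in the middle (10 mm wide); all 8 mm high, level with the underside, reaching to 91 mm from the origin along x. Set in another tray the same way round it nests, underside 20 mm above the other's; turned half a turn its lugs stand on the other's ledges, 50 mm above.
- tray_top: uppermost tray of the nest, alike. End walls lean out 15 degrees and carry flat ledges 50 mm above the underside, 80 to 95 mm from the origin along x, with a lip outside (top 56 mm; 196 mm overall): one 26 mm wide upright in the middle of the +x end, two at |y| 9 to 28 mm with a gap between at the -x end. Bench left of the nest (x 0.34-0.70, y 0.24-0.46) is clear for trays set aside.
- tray_mid_two (a point): point on the underside of the middle tray at its two-lug (+x) end, 80 mm from its origin along its x
- tray_top_two (a point): point on the underside of the uppermost tray at its two-lug (+x) end, 80 mm from its origin along its x
- pass_1: spun copper part, 90 g: foot 38 mm across, 4 mm high, round body 34 mm across up to 36 mm, on top a white tag 3 mm thick (39 mm in all). Origin: centre of underside, z up. Stands on the bench right of the trays (x 0.44 to 0.60, y -0.39 to -0.10). May be absent (None). Its tag is a round disc, 22 mm across: a passed part.
- pass_2: spun copper part, 90 g: foot 38 mm across, 4 mm high, round body 34 mm across up to 36 mm, on top a white tag 3 mm thick (39 mm in all). Origin: centre of underside, z up. Stands on the bench right of the trays (x 0.44 to 0.60, y -0.39 to -0.10). May be absent (None). Its tag is a round disc, 22 mm across: a passed part.
- pass_3: spun copper part, 90 g: foot 38 mm across, 4 mm high, round body 34 mm across up to 36 mm, on top a white tag 3 mm thick (39 mm in all). Origin: centre of underside, z up. Stands on the bench right of the trays (x 0.44 to 0.60, y -0.39 to -0.10). May be absent (None). Its tag is a round disc, 22 mm across: a passed part.
- reject_1: spun copper part, 90 g: foot 38 mm across, 4 mm high, round body 34 mm across up to 36 mm, on top a white tag 3 mm thick (39 mm in all). Origin: centre of underside, z up. Stands on the bench right of the trays (x 0.44 to 0.60, y -0.39 to -0.10). May be absent (None). Its tag is a narrow strip, 34 x 9 mm, right across the top: a rejected part.
- reject_2: spun copper part, 90 g: foot 38 mm across, 4 mm high, round body 34 mm across up to 36 mm, on top a white tag 3 mm thick (39 mm in all). Origin: centre of underside, z up. Stands on the bench right of the trays (x 0.44 to 0.60, y -0.39 to -0.10). May be absent (None). Its tag is a narrow strip, 34 x 9 mm, right across the top: a rejected part.
- mandrel: dark steel mandrel, 52 mm across the foot, 52 mm high, tapering to the top, standing among the parts; bystander. Origin: centre of its underside
- spinning_tool: wooden-handled spinning tool 330 mm long lying beyond the parts; bystander. Origin: under the middle
- blanks: two copper disc blanks, 110 mm across, 16 mm high, beyond the trays; bystander. Origin: centre of the underside
- oil_bottle: grey bottle, 56 mm across, 140 mm high, beyond the trays on the left; bystander. Origin: centre of the underside
- brush: bench brush lying at the near right; bystander. Origin: under its middle
There are look-alikes about, which are no part of the job. Leave any brown look-alike of the tray_top alone.

How it is judged:
By the outcome, as a careful person would: the job done as asked, in the order asked, and still so for the second after the job is handed in, with the robot touching nothing.
Of pass_1, pass_2, pass_3 only 2 to 3 are there at a start; the rules pass over those that are not, and their reading is None.
Of reject_1, reject_2 only 1 to 2 are there at a start; the rules pass over those that are not, and their reading is None.
At some moment in a run one of pass_1, pass_2, pass_3, reject_1, reject_2 may be knocked a few centimetres aside while the robot is not near it.
It also fails if it takes over 210 s, if anything falls off the work surface, if the arm or the gripper's body presses on something with over 40 N, if the wrist force passes 120 N, or if a joint passes its speed limit or range.

## Working session

There is one attempt and no reset: what is moved stays moved. The work goes in short steps, Python scripts to look and compute and a tool call to move; the robot and the scene stay as the last step left them, time stands still between calls to the robot, and variables do not carry over. Pictures are saved under pics/ and viewed, and the job is handed in when it is done.

Besides the shell and the picture viewer there is one more tool, called after "Emit:" by a JSON object that holds its "method" and its "body", one argument or row to a line. move_arm: Moves the arm, as the interface text tells. Its arguments: {"type":"object","properties":{"rows":{"type":"array"},"grip_force":{"type":"number"}},"required":["rows"]}

```bash
ls; mkdir -p pics
cat > h.py <<'E'
import numpy as np,cv2
from rig import get_state,snapshot,camera_model
def snap(n,f):
    im=snapshot(n); cv2.imwrite('pics/'+f+'.png',im[:,:,::-1]); return im
def cam(name,st=None):
    m=camera_model(name); f=192/np.tan(np.radians(m['vertical_fov'])/2)
    if 'hand_eye' in m:
        st=st or get_state(); H=np.array(m['hand_eye']); R=np.array(st['ee_rot']);
        return f,m['cx'],m['cy'],R@H[:3,3]+np.array(st['tool_pos']),R@H[:3,:3]
    return f,m['cx'],m['cy'],np.array(m['eye']),np.array(m['attitude'])
def cast(c,uv,z):
    f,cx,cy,e,A=c; uv=np.atleast_2d(uv).astype(float)
    d=np.c_[(uv[:,0]-cx)/f,(uv[:,1]-cy)/f,np.ones(len(uv))]@A.T
    return e+d*((z-e[2])/d[:,2])[:,None]
def proj(c,P):
    f,cx,cy,e,A=c; q=(np.atleast_2d(P)-e)@A
    return np.c_[cx+f*q[:,0]/q[:,2],cy+f*q[:,1]/q[:,2]]
E
python3 - <<'E'
from h import *
s=get_state();print(s)
for n in('scene','top','wrist'):
    snap(n,n+'0');print(n,camera_model(n))
E
```

```text
pics
{'clock': 0.0, 'joints': array([67.91278642, 34.38423422, -0.14584281, 91.68345862,  0.10252245,
       54.02434171, -4.57280887]), 'joint_vel': array([ 0.08211793, -0.03057284, -0.00559405,  0.05096278,  0.03341573,
       -0.03791029,  0.04268784]), 'effort': array([-3.24985540e-04, -7.76451445e+01,  1.56399742e+00, -2.58005834e+01,
        1.22217761e-02,  9.07836686e-03, -1.81704013e-05]), 'tool_pos': array([ 0.2201687 , -0.69023494,  0.23040474]), 'ee_rot': array([[ 9.52687315e-01,  3.03951476e-01, -6.16039490e-04],
       [ 3.03952069e-01, -9.52686174e-01,  1.48105620e-03],
       [-1.36723088e-04, -1.59822993e-03, -9.99998713e-01]]), 'force': array([-0.2646976 ,  0.30039636, -0.43336891]), 'torque': array([-0.03355978,  0.04770781, -0.01409835]), 'finger_gap': 0.08512533640718523}
scene {'vertical_fov': 54.57663627412172, 'cx': 256.85236068705154, 'cy': 189.25083346713873, 'eye': array([1.17063642, 0.89730894, 0.81497049]), 'attitude': array([[-0.82129332,  0.33444306, -0.46219598],
       [ 0.57044031,  0.46909536, -0.67420131],
       [-0.00866796, -0.81737225, -0.57604468]])}
top {'vertical_fov': 46.20101257961053, 'cx': 255.75218933725003, 'cy': 189.74346540415044, 'eye': array([0.39028859, 0.01377283, 1.70096365]), 'attitude': array([[-6.43240112e-04, -9.95221427e-01,  9.76416790e-02],
       [-9.99797957e-01,  2.60171748e-03,  1.99318043e-02],
       [-2.00905947e-02, -9.76091302e-02, -9.95022023e-01]])}
wrist {'vertical_fov': 65.93895124706816, 'cx': 255.38843807387912, 'cy': 188.80306382091854, 'hand_eye': array([[ 7.81068063e-04, -9.50126050e-01, -3.11865161e-01,
         7.93426968e-02],
       [ 9.99999655e-01,  6.53763136e-04,  5.12754956e-04,
         2.84001641e-04],
       [-2.83295895e-04, -3.11865454e-01,  9.50126233e-01,
        -1.43908608e-01],
       [ 0.00000000e+00,  0.00000000e+00,  0.00000000e+00,
         1.00000000e+00]])}
```

View pics/scene0.png

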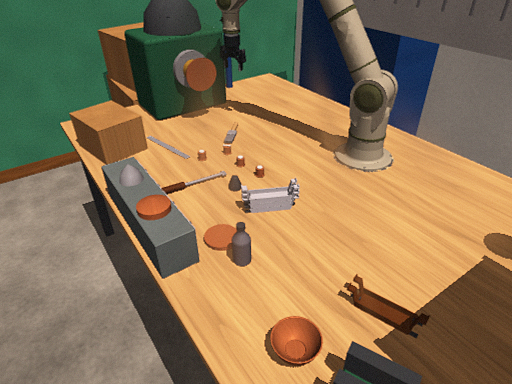

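View pics/top0.png

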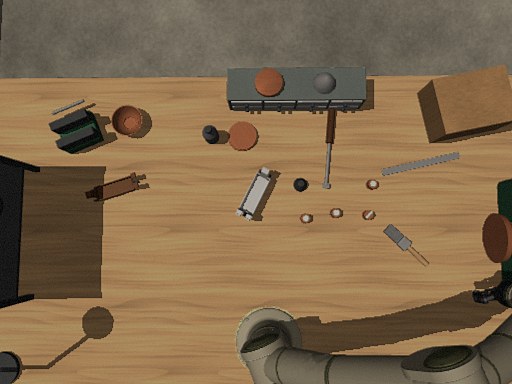

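View pics/wrist0.png

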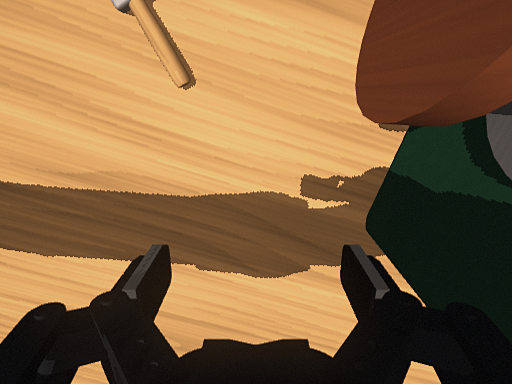

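The top view shows the nest at (256,194), the mandrel at (300,184), and four parts at (306,218), (336,213), (369,214) and (373,184). A brown look-alike tray is far left at (117,188). I'll enlarge the parts and the nest.

Run:
```python
from h import *
im=cv2.imread('pics/top0.png')
a=cv2.resize(im[155:235,225:395],None,fx=4.7,fy=4.7,interpolation=cv2.INTER_CUBIC);cv2.imwrite('pics/c1.png',a)
im=cv2.imread('pics/scene0.png')
a=cv2.resize(im[140:225,180:310],None,fx=6,fy=6,interpolation=cv2.INTER_CUBIC);cv2.imwrite('pics/c2.png',a)
```

```text
(no output)
```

View pics/c1.png

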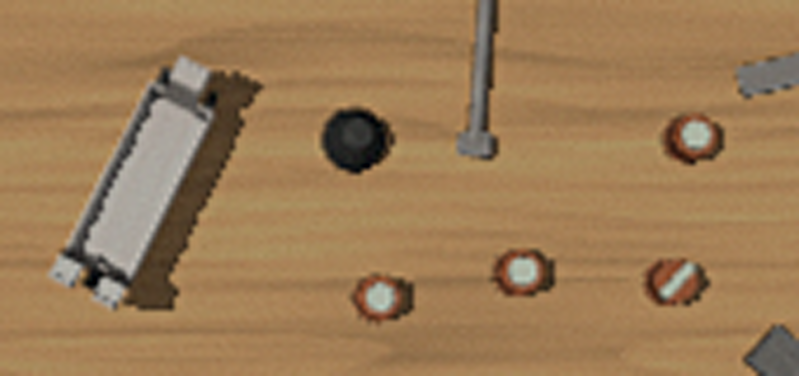

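View pics/c2.png

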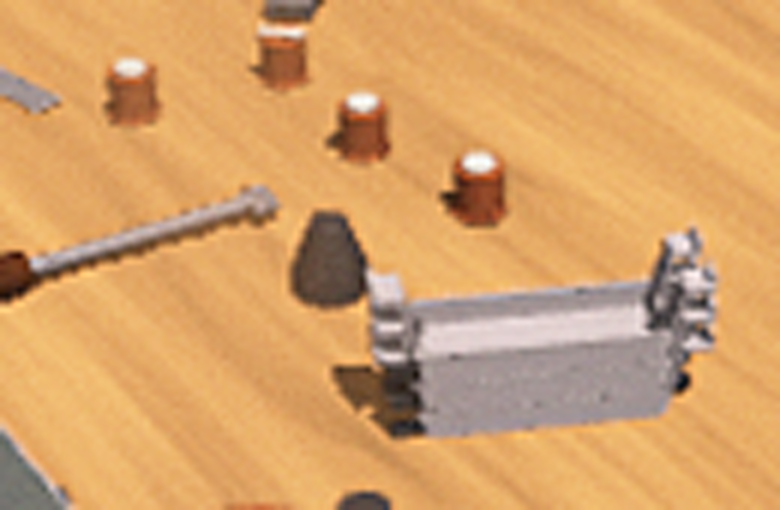

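Candidates: round tags at top-view px (306,218), (336,213) and (373,184) are pass parts. The strip tag at (369,214) is the only reject. The aluminium nest at (256,194) is ours, with its single ledge (+x end) pointing ahead; the brown tray at (117,188) is the look-alike. Next I'll cast rays for rough positions.

Run:
```python
from h import *
c=cam('top')
L=cast(c,[[265.4,170.5],[239.3,212],[248.4,216.7]],.09);print(L)
d=L[0]-(L[1]+L[2])/2;print('ctr',(L[0]+(L[1]+L[2])/2)/2,'len',np.hypot(*d[:2]),'yaw',np.degrees(np.arctan2(d[1],d[0])))
b=cv2.imread('pics/top0.png');
g=b[155:235,290:395].astype(int); m=((g.min(2)>150)).astype(np.uint8)
n,l,s,ct=cv2.connectedComponentsWithStats(m)
for i in range(1,n):
    if s[i,4]>8: print(s[i],cast(c,ct[i]+[290,155],.039))
print('mandrel',cast(c,[[300,184]],.04),'bottle',cast(c,[[210,133]],.1),'blank',cast(c,[[242,136]],.016),'tool',cast(c,[[326,186]],.01),'ruler',cast(c,[[384,171]],.0),'brush',cast(c,[[388,228]],.02))
s=get_state()
t=np.array([.55,.07,.25]);R=np.array(s['ee_rot'])
print('delta tool',R.T@(t-s['tool_pos']))
```

```text
[[0.61809165 0.01115858 0.09      ]
 [0.46841935 0.10503938 0.09      ]
 [0.45155563 0.07240914 0.09      ]]
ctr [0.53903957 0.04994142 0.09      ] len 0.17610610317258124 yaw -26.13250537984439
[80 26  6  5 22] [[ 0.57678833 -0.38528217  0.039     ]]
[44 55  5  5 22] [[ 0.4699833  -0.24788156  0.039     ]]
[76 56  6  7 14] [[ 0.46146928 -0.36701652  0.039     ]]
[13 61  5  5 20] [[ 0.44934086 -0.13505994  0.039     ]]
mandrel [[ 0.57423642 -0.11697284  0.04      ]] bottle [[0.75460929 0.21167602 0.1       ]] blank [[0.76146274 0.09978546 0.016     ]] tool [[ 0.56969925 -0.21701477  0.01      ]] ruler [[ 0.62733881 -0.43854113  0.        ]] brush [[ 0.411722   -0.44191867  0.02      ]]
delta tool [ 0.54533779 -0.62413525 -0.01872805]
```

Emit:
{"method": "move_arm", "body": {
  "rows": [
    [0,[0.02,-0.023,0],0.06],
    [0,[0.045,-0.051,0],0.16],
    [0,[0.072,-0.082,0],0.26],
    [0,[0.098,-0.113,0],0.36],
    [0,[0.125,-0.143,0],0.46]
  ],
  "grip_force": 60
}}

```text
clock: 0.57
tool_pos: [0.2959, -0.5146, 0.231]
ee_rot: [[0.988, -0.156, -0.0], [-0.156, -0.988, 0.001], [-0.0, -0.001, -1.0]]
force: [1.8, -0.6, 0.7]
finger_gap: 0.0855
```

```bash
cat >> h.py <<'E'
def go(t,yaw=None,s=None):
    """tool-frame shift and twist to world target t with tool-y yaw (deg)"""
    s=s or get_state();R=np.array(s['ee_rot']);y=np.degrees(np.arctan2(R[1,1],R[0,1]))
    d=R.T@(np.array(t)-s['tool_pos']);tw=0
    if yaw is not None:
        k=np.degrees(np.arctan2(R[1,1],R[0,1])); tw=-np.radians((yaw-k+180)%360-180)
    print('t%.2f pos'%s['clock'],np.round(s['tool_pos'],4),'yaw %.2f j7 %.1f j1 %.1f'%(y,s['joints'][6],s['joints'][0]),'gap %.4f'%s['finger_gap'],'-> shift',np.round(d,4),'n=%.3f'%np.linalg.norm(d),'twist %.4f'%tw)
E
python3 - <<'E'
from h import *
go([.54,.05,.25],-116)
E
```

```text
t0.57 pos [ 0.2959 -0.5146  0.231 ] yaw -98.99 j7 -40.1 j1 49.9 gap 0.0855 -> shift [ 0.1529 -0.5958 -0.0187] n=0.615 twist 0.2969
```

Emit:
{"method": "move_arm", "body": {
  "rows": [
    [0,[0.01,-0.038,-0.001],0.05],
    [0,[0.02,-0.076,-0.002],0.1],
    [0,[0.03,-0.114,-0.003],0.15],
    [0,[0.04,-0.152,-0.004],0.2],
    [0,[0.05,-0.19,-0.005],0.25]
  ]
}}

```text
clock: 0.98
tool_pos: [0.3743, -0.3343, 0.2363]
ee_rot: [[0.92, -0.393, -0.0], [-0.393, -0.92, 0.0], [-0.0, -0.0, -1.0]]
force: [2.0, -0.2, 0.5]
finger_gap: 0.0856
```

Run:
```python
from h import *
go([.54,.05,.25],-116)
```

```text
t0.98 pos [ 0.3743 -0.3343  0.2363] yaw -113.14 j7 -72.4 j1 27.9 gap 0.0856 -> shift [ 0.0014 -0.4185 -0.0137] n=0.419 twist 0.0500
```

Emit:
{"method": "move_arm", "body": {
  "rows": [
    [0,[0,-0.04,-0.002],0.01],
    [0,[0,-0.08,-0.003],0.02],
    [0,[0,-0.12,-0.004],0.03],
    [0,[0,-0.16,-0.006],0.04],
    [0,[0,-0.2,-0.007],0.05]
  ]
}}

```text
clock: 1.4
tool_pos: [0.4525, -0.1502, 0.2435]
ee_rot: [[0.9, -0.437, 0.0], [-0.437, -0.9, -0.0], [0.0, -0.0, -1.0]]
force: [0.5, -1.0, 0.7]
finger_gap: 0.0855
```

Emit:
{"method": "move_arm", "body": {
  "rows": [
    [0,[0,-0.04,-0.002],0],
    [0,[0,-0.08,-0.003],0],
    [0,[0,-0.12,-0.004],0],
    [0,[0,-0.16,-0.006],0],
    [0,[0,-0.2,-0.007],0]
  ]
}}

```text
clock: 1.82
tool_pos: [0.5398, 0.03, 0.2505]
ee_rot: [[0.9, -0.436, 0.0], [-0.436, -0.9, 0.0], [0.0, -0.0, -1.0]]
force: [1.3, -0.6, 0.1]
finger_gap: 0.0854
```

Run:
```python
from h import *
go([.54,.05,.25],-116)
snap('wrist','w1')
```

```text
t1.82 pos [0.5398 0.03   0.2505] yaw -115.84 j7 -122.1 j1 -13.3 gap 0.0854 -> shift [-0.0085 -0.0181  0.0005] n=0.020 twist 0.0028
```

View pics/w1.png

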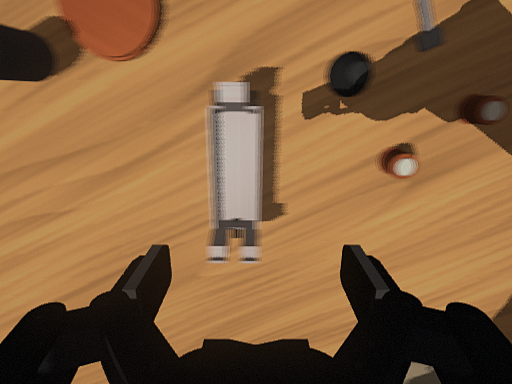

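The wrist view shows the nest with its single ledge at (232,93) and the pair at (218,254) and (250,254), slightly blurred by motion. I'll take it again now that the arm is settled.

Run:
```python
from h import *
snap('wrist','w2'); s=get_state(); im=snap('wrist','w3')
cv2.imwrite('pics/w3c.png',cv2.resize(cv2.cvtColor(im,cv2.COLOR_RGB2BGR)[70:270,190:290],None,fx=3,fy=3,interpolation=cv2.INTER_CUBIC))
c=cam('wrist',s);print(s['tool_pos'])
P=cast(c,[[232,93],[218,254],[250,254]],.09);print(P)
```

```text
[0.54179559 0.0350932  0.2501537 ]
[[0.62250473 0.02189438 0.09      ]
 [0.46994781 0.11692888 0.09      ]
 [0.45406401 0.08317919 0.09      ]]
```

View pics/w3c.png

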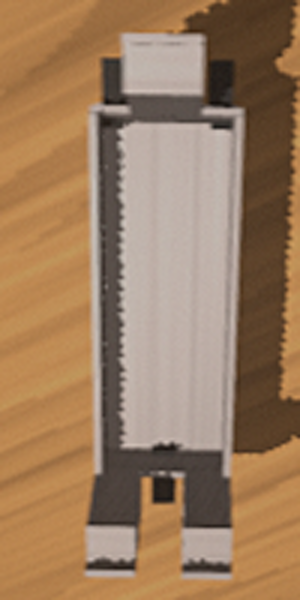

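Run:
```python
from h import *
s=get_state(); s['tool_pos']=np.array([0.54179559,0.0350932,0.2501537])
c=cam('wrist',s)
f=lambda a:np.array(a)/3.+[190,70]
W=cast(c,f([[90,108],[244,108],[95,472],[231,472]]),.06)[:,:2]
def ang(d):return np.degrees(np.arctan2(d[1],d[0]))
print('wall',W,W.mean(0),np.linalg.norm(W[0]-W[1]),np.linalg.norm(W[2]-W[3]),ang(W[:2].mean(0)-W[2:].mean(0)),np.linalg.norm(W[0]-W[2]))
L=cast(c,f([[122,68],[207,68],[86,550],[135,550],[182,550],[232,550]]),.09)[:,:2]
a=L[:2].mean(0);b=L[2:].mean(0)
print('ledge',(a+b)/2,np.linalg.norm(a-b),ang(a-b),np.linalg.norm(L[0]-L[1]),np.linalg.norm(L[2]-L[5]))
go([.5405,.056,.06],-116)
```

```text
wall [[ 0.61663329  0.04131406]
 [ 0.59261712 -0.00910211]
 [ 0.48704194  0.10675524]
 [ 0.46285918  0.05596592]] [0.53978788 0.04873328] 0.05584412228736384 0.05625265112492257 -26.712357802741533 0.14517735643097324
ledge [0.53763    0.05004672] 0.17799667840232983 -26.82823807063212 0.02767981147071843 0.056673345159308976
t1.97 pos [0.5402 0.0315 0.2498] yaw -115.52 j7 -121.9 j1 -13.3 gap 0.0853 -> shift [-0.0102 -0.0221  0.1899] n=0.191 twist 0.0084
```

Run:
```python
from h import *
for i in range(4):
    s=get_state(); im=snap('wrist','w4'); print(s['tool_pos'],s['joint_vel'].round(1)[:2],s['clock'])
print(get_state()['tool_pos'])
cv2.imwrite('pics/w4c.png',cv2.resize(cv2.cvtColor(im,cv2.COLOR_RGB2BGR)[70:270,190:290],None,fx=3,fy=3,interpolation=cv2.INTER_CUBIC))
```

```text
[0.54019583 0.03146204 0.24984522] [ 2.8 -1.1] 1.9667
[0.53927939 0.029014   0.24984953] [ 2.2 -0.9] 2.0167
[0.53881696 0.02751689 0.24989149] [ 1.4 -0.7] 2.0667
[0.53866944 0.02674714 0.25001519] [ 0.9 -0.4] 2.1167
[0.53868504 0.02642693 0.25016223]
```

View pics/w4c.png

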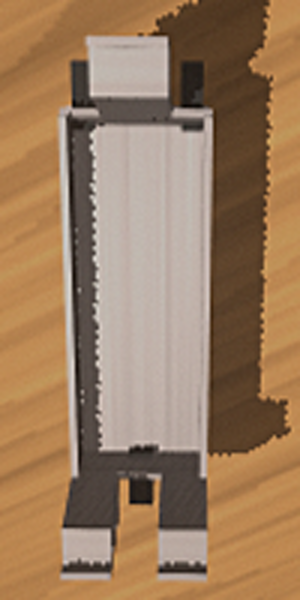

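```bash
cat >> h.py <<'E'
def ang(d):return np.degrees(np.arctan2(d[1],d[0]))
def tray(c,W,L,zu=.04):
    """W: px TL,TR,BL,BR of wall-top outsides; L: px ends of single ledge and of double ledge pair (4 pts)"""
    W=cast(c,W,zu+.02)[:,:2];L=cast(c,L,zu+.05)[:,:2]
    print('wall',W.mean(0).round(4),'w %.4f %.4f'%(np.linalg.norm(W[0]-W[1]),np.linalg.norm(W[2]-W[3])),'yaw %.2f'%ang(W[:2].mean(0)-W[2:].mean(0)),'len %.4f'%np.linalg.norm(W[0]-W[2]))
    a=L[:2].mean(0);b=L[2:].mean(0)
    print('ledge',((a+b)/2).round(4),'len %.4f'%np.linalg.norm(a-b),'yaw %.2f'%ang(a-b),'w %.4f %.4f'%(np.linalg.norm(L[0]-L[1]),np.linalg.norm(L[2]-L[3])))
E
python3 - <<'E'
from h import *
s=get_state(); s['tool_pos']=np.array([.53867,.02675,.2500])
c=cam('wrist',s)
f=lambda a:np.array(a)/3.+[190,70]
tray(c,f([[58,110],[212,110],[70,476],[206,476]]),f([[86,71],[170,71],[62,552],[208,552]]))
go([.538,.0485,.06],-116.7)
E
```

```text
wall [0.5404 0.0505] w 0.0558 0.0563 yaw -26.66 len 0.1462
ledge [0.5384 0.0514] len 0.1778 yaw -26.41 w 0.0274 0.0567
t2.17 pos [0.5387 0.0264 0.2502] yaw -115.96 j7 -121.8 j1 -13.0 gap 0.0854 -> shift [-0.0102 -0.0197  0.1901] n=0.191 twist 0.0129
```

Emit:
{"method": "move_arm", "body": {
  "rows": [
    [0,[-0.005,-0.01,0.015],0.005],
    [0,[-0.0105,-0.0223,0.045],0.009],
    [0,[-0.0105,-0.0223,0.08],0.009],
    [0,[-0.0105,-0.0223,0.11],0.009],
    [0,[-0.0105,-0.0223,0.13],0.009]
  ]
}}

```text
clock: 2.58
tool_pos: [0.5383, 0.0511, 0.1181]
ee_rot: [[0.895, -0.446, -0.002], [-0.446, -0.895, -0.001], [-0.001, 0.002, -1.0]]
force: [-0.3, 0.7, -1.0]
finger_gap: 0.0853
```

Emit:
{"method": "move_arm", "body": {
  "rows": [
    [0,[0,0,0.02],0],
    [0,[0,0,0.04],0],
    [0,[0,0,0.055],0],
    [0,[0,0,0.065],0],
    [0,[0,0,0.065],0]
  ]
}}

```text
clock: 3.0
tool_pos: [0.5386, 0.0512, 0.0537]
ee_rot: [[0.895, -0.446, -0.003], [-0.446, -0.895, -0.001], [-0.002, 0.002, -1.0]]
force: [-0.0, 0.5, -0.1]
finger_gap: 0.0854
```

Run:
```python
from h import *
go([.539,.051,.043],-116.5)
snap('wrist','w5');go([.539,.051,.043],-116.5)
snap('scene','s5')
im=cv2.imread('pics/s5.png');cv2.imwrite('pics/s5c.png',cv2.resize(im[130:230,200:330],None,fx=5,fy=5))
```

```text
t3.00 pos [0.5386 0.0512 0.0537] yaw -116.47 j7 -123.2 j1 -13.2 gap 0.0854 -> shift [ 0.0005 -0.      0.0107] n=0.011 twist 0.0005
t3.05 pos [0.5391 0.0515 0.0548] yaw -116.45 j7 -123.2 j1 -13.2 gap 0.0852 -> shift [0.0002 0.0004 0.0118] n=0.012 twist 0.0008
```

View pics/w5.png

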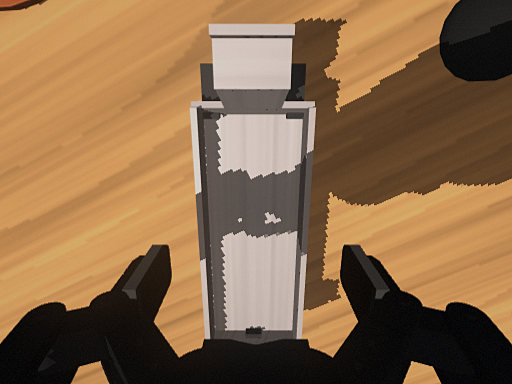

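View pics/s5c.png

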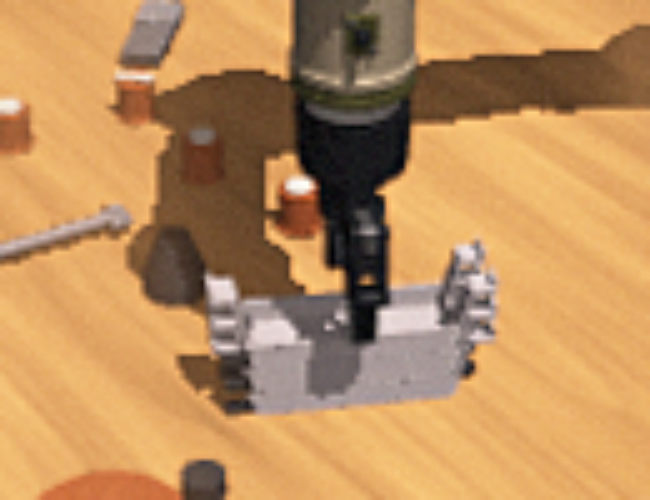

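The fingers straddle the nest at mid-length, centred, with walls at (195,·) and (308,·). I'll lower the last 12 mm and close.

Emit:
{"method": "move_arm", "body": {
  "rows": [
    [0,[0,0,0.007],0],
    [0,[0,0,0.012],0],
    [100,[0,0,0.012],0],
    [255,[0,0,0.012],0],
    [255,[0,0,0.012],0]
  ]
}}

```text
clock: 3.52
tool_pos: [0.5396, 0.0526, 0.0438]
ee_rot: [[0.896, -0.444, 0.0], [-0.444, -0.896, 0.0], [0.0, -0.0, -1.0]]
force: [-2.7, 0.3, 11.0]
finger_gap: 0.0546
```

Emit:
{"method": "move_arm", "body": {
  "rows": [
    [255,[0,0,0],0],
    [255,[0,0,0],0],
    [255,[0,0,0],0],
    [255,[0,0,0],0],
    [255,[0,0,0],0]
  ]
}}

```text
clock: 3.93
tool_pos: [0.5396, 0.0526, 0.0439]
ee_rot: [[0.896, -0.444, 0.0], [-0.444, -0.896, 0.0], [0.0, -0.0, -1.0]]
force: [-0.8, -0.1, 5.0]
finger_gap: 0.0546
```

Run:
```python
from h import *
go([.52,.39,.2],-90)
snap('scene','s6')
im=cv2.imread('pics/s6.png');cv2.imwrite('pics/s6c.png',cv2.resize(im[150:230,230:310],None,fx=7,fy=7))
```

```text
t3.93 pos [0.5396 0.0526 0.0439] yaw -116.37 j7 -123.2 j1 -13.2 gap 0.0546 -> shift [-0.1674 -0.2937 -0.1561] n=0.372 twist -0.4602
```

View pics/s6c.png

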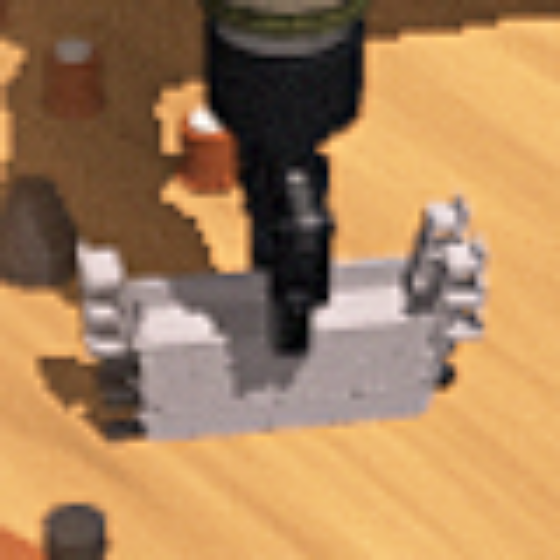

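Emit:
{"method": "move_arm", "body": {
  "rows": [
    [255,[0,0,-0.005],0],
    [255,[0,0,-0.015],0],
    [255,[0,0,-0.03],0],
    [255,[0,0,-0.045],0],
    [255,[0,0,-0.055],0]
  ]
}}

```text
clock: 4.4
tool_pos: [0.5398, 0.0525, 0.1]
ee_rot: [[0.896, -0.444, 0.001], [-0.444, -0.896, 0.0], [0.001, -0.001, -1.0]]
force: [0.0, -0.2, -3.1]
finger_gap: 0.0544
```

Run:
```python
from h import *
go([.52,.39,.2],-90)
print(get_state()['force'])
snap('scene','s7')
im=cv2.imread('pics/s7.png');cv2.imwrite('pics/s7c.png',cv2.resize(im[140:230,230:320],None,fx=6,fy=6))
```

```text
t4.40 pos [0.5398 0.0525 0.1   ] yaw -116.37 j7 -123.5 j1 -13.9 gap 0.0544 -> shift [-0.1676 -0.2936 -0.1   ] n=0.353 twist -0.4603
[ 0.03214866 -0.24961252 -3.06499056]
```

View pics/s7c.png

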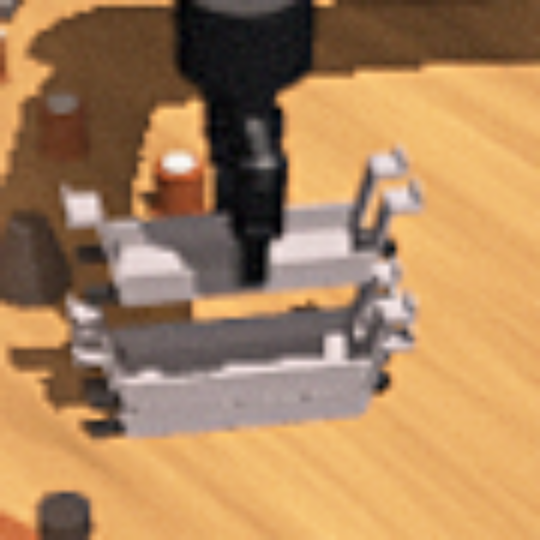

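The top tray came up alone (force 3 N) with the other two left in place. I'll carry it to the clear bench on the left.

Emit:
{"method": "move_arm", "body": {
  "rows": [
    [255,[-0.008,-0.014,-0.01],-0.02],
    [255,[-0.022,-0.04,-0.02],-0.08],
    [255,[-0.04,-0.07,-0.03],-0.14],
    [255,[-0.058,-0.1,-0.03],-0.2],
    [255,[-0.076,-0.132,-0.03],-0.26]
  ]
}}

```text
clock: 4.87
tool_pos: [0.5299, 0.2056, 0.129]
ee_rot: [[0.98, -0.197, 0.001], [-0.197, -0.98, 0.0], [0.001, -0.0, -1.0]]
force: [-0.5, -0.7, -3.4]
finger_gap: 0.0544
```

Run:
```python
from h import *
go([.52,.39,.1],-90)
```

```text
t4.87 pos [0.5299 0.2056 0.129 ] yaw -101.36 j7 -126.9 j1 -27.9 gap 0.0544 -> shift [-0.0461 -0.1788  0.029 ] n=0.187 twist -0.1983
```

Emit:
{"method": "move_arm", "body": {
  "rows": [
    [255,[-0.009,-0.036,0.005],-0.05],
    [255,[-0.018,-0.072,0.01],-0.1],
    [255,[-0.027,-0.105,0.017],-0.15],
    [255,[-0.037,-0.135,0.025],-0.2],
    [255,[-0.043,-0.16,0.029],-0.2]
  ]
}}

```text
clock: 5.28
tool_pos: [0.5181, 0.3727, 0.0982]
ee_rot: [[1.0, 0.005, -0.001], [0.005, -1.0, 0.0], [-0.001, -0.0, -1.0]]
force: [0.5, -0.0, -2.4]
finger_gap: 0.0541
```

Emit:
{"method": "move_arm", "body": {
  "rows": [
    [255,[0.001,-0.01,0.02],0],
    [255,[0.002,-0.018,0.04],0],
    [255,[0.002,-0.018,0.06],0],
    [255,[0.002,-0.018,0.075],0],
    [255,[0.002,-0.018,0.082],0]
  ]
}}

```text
clock: 5.7
tool_pos: [0.5205, 0.3874, 0.0148]
ee_rot: [[1.0, 0.0, -0.003], [0.0, -1.0, -0.002], [-0.003, 0.002, -1.0]]
force: [-0.7, -0.1, -2.7]
finger_gap: 0.0545
```

Run:
```python
from h import *
go([.52,.39,.006],-90)
```

```text
t5.70 pos [0.5205 0.3874 0.0148] yaw -89.98 j7 -132.1 j1 -41.5 gap 0.0545 -> shift [-0.0005 -0.0027  0.0088] n=0.009 twist 0.0004
```

Emit:
{"method": "move_arm", "body": {
  "rows": [
    [255,[0,0,0.003],0],
    [255,[0,0,0.005],0],
    [255,[0,0,0.007],0],
    [255,[0,0,0.009],0],
    [255,[0,0,0.0095],0]
  ]
}}

```text
clock: 6.12
tool_pos: [0.5221, 0.3881, 0.0083]
ee_rot: [[1.0, -0.0, 0.001], [-0.0, -1.0, 0.001], [0.001, -0.001, -1.0]]
force: [0.0, 0.5, -3.3]
finger_gap: 0.0545
```

Emit:
{"method": "move_arm", "body": {
  "rows": [
    [255,[0,0,0.001],0],
    [255,[0,0,0.002],0],
    [255,[0,0,0.003],0],
    [255,[0,0,0.003],0],
    [255,[0,0,0.003],0]
  ]
}}

```text
clock: 6.53
tool_pos: [0.5218, 0.3879, 0.0047]
ee_rot: [[1.0, -0.0, -0.0], [-0.0, -1.0, -0.0], [-0.0, 0.0, -1.0]]
force: [0.1, 0.5, -4.0]
finger_gap: 0.0545
```

Emit:
{"method": "move_arm", "body": {
  "rows": [
    [255,[0,0,0.001],0],
    [255,[0,0,0.0015],0],
    [255,[0,0,0.002],0],
    [255,[0,0,0.002],0],
    [255,[0,0,0.002],0]
  ]
}}

```text
clock: 6.95
tool_pos: [0.5219, 0.388, 0.0039]
ee_rot: [[1.0, -0.0, 0.0], [-0.0, -1.0, 0.0], [0.0, -0.0, -1.0]]
force: [-4.1, -2.7, 9.3]
finger_gap: 0.0543
```

Contact at TCP z≈0.004, as predicted. I'll release and rise.

Emit:
{"method": "move_arm", "body": {
  "rows": [
    [0,[0,0,-0.001],0],
    [0,[0,0,-0.001],0],
    [0,[0,0,-0.001],0],
    [0,[0,0,-0.002],0],
    [0,[0,0,-0.01],0]
  ]
}}

```text
clock: 7.37
tool_pos: [0.5211, 0.3875, 0.0118]
ee_rot: [[1.0, -0.0, -0.002], [-0.0, -1.0, -0.001], [-0.002, 0.001, -1.0]]
force: [0.2, -0.4, 1.1]
finger_gap: 0.0857
```

Emit:
{"method": "move_arm", "body": {
  "rows": [
    [0,[0,0,-0.025],0],
    [0,[0,0,-0.055],0],
    [0,[0,0,-0.09],0],
    [0,[0,0,-0.125],0],
    [0,[0,0,-0.15],0]
  ]
}}

```text
clock: 7.78
tool_pos: [0.5224, 0.3883, 0.1664]
ee_rot: [[1.0, -0.0, 0.002], [-0.0, -1.0, 0.002], [0.002, -0.002, -1.0]]
force: [1.1, -0.0, 0.5]
finger_gap: 0.085
```

Run:
```python
from h import *
snap('top','t8')
go([.5395,.052,.16],-116.4)
im=cv2.imread('pics/t8.png');cv2.imwrite('pics/t8c.png',cv2.resize(im[140:240,130:400],None,fx=2.9,fy=2.9,interpolation=cv2.INTER_CUBIC))
```

```text
t7.83 pos [0.524  0.3895 0.1707] yaw -90.03 j7 -131.7 j1 -41.5 gap 0.0855 -> shift [0.0156 0.3376 0.0089] n=0.338 twist 0.4602
```

View pics/t8c.png

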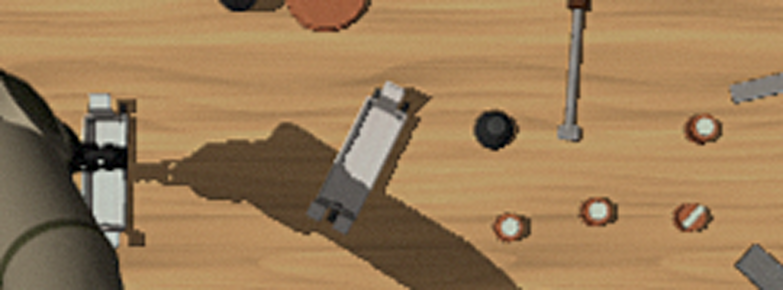

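The top tray stands at the left, single ledge ahead; the nest has not moved, and the parts are unchanged. Next is the middle tray.

Emit:
{"method": "move_arm", "body": {
  "rows": [
    [0,[0.001,0.025,0.0],0.05],
    [0,[0.003,0.06,0.0],0.12],
    [0,[0.005,0.1,0.002],0.2],
    [0,[0.007,0.14,0.004],0.28],
    [0,[0.009,0.18,0.006],0.36]
  ]
}}

```text
clock: 8.25
tool_pos: [0.5305, 0.2064, 0.1572]
ee_rot: [[0.935, -0.356, 0.001], [-0.356, -0.935, 0.0], [0.0, -0.0, -1.0]]
force: [1.9, -0.6, 0.2]
finger_gap: 0.0851
```

Run:
```python
from h import *
go([.5395,.052,.16],-116.4)
```

```text
t8.25 pos [0.5305 0.2064 0.1572] yaw -110.83 j7 -133.6 j1 -30.3 gap 0.0851 -> shift [ 0.0633  0.1411 -0.0029] n=0.155 twist 0.0973
```

Emit:
{"method": "move_arm", "body": {
  "rows": [
    [0,[0.016,0.036,0.0],0.04],
    [0,[0.032,0.072,0.0],0.08],
    [0,[0.048,0.108,0.0],0.097],
    [0,[0.059,0.131,0.0],0.097],
    [0,[0.063,0.141,0.0],0.097]
  ]
}}

```text
clock: 8.67
tool_pos: [0.5401, 0.049, 0.1573]
ee_rot: [[0.895, -0.446, 0.0], [-0.446, -0.895, -0.002], [0.001, 0.001, -1.0]]
force: [-0.2, 0.0, 0.0]
finger_gap: 0.0852
```

Emit:
{"method": "move_arm", "body": {
  "rows": [
    [0,[0,0,0.0],0],
    [0,[0,0,0.01],0],
    [0,[0,0,0.03],0],
    [0,[0,0,0.055],0],
    [0,[0,0,0.07],0]
  ]
}}

```text
clock: 9.08
tool_pos: [0.5393, 0.0566, 0.0845]
ee_rot: [[0.899, -0.438, -0.001], [-0.438, -0.899, 0.001], [-0.001, -0.0, -1.0]]
force: [-0.0, 0.1, 1.4]
finger_gap: 0.0853
```

Run:
```python
from h import *
snap('wrist','w9');go([.5395,.052,.024],-116.4)
```

```text
t9.13 pos [0.5382 0.0565 0.0825] yaw -115.98 j7 -122.4 j1 -14.5 gap 0.0854 -> shift [0.0034 0.0034 0.0585] n=0.059 twist 0.0074
```

View pics/w9.png

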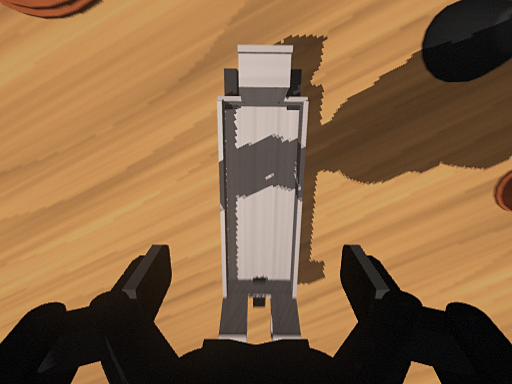

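Emit:
{"method": "move_arm", "body": {
  "rows": [
    [0,[0.002,0.002,0.015],0.007],
    [0,[0.0034,0.0034,0.035],0.007],
    [0,[0.0034,0.0034,0.05],0.007],
    [0,[0.0034,0.0034,0.0585],0.007],
    [0,[0.0034,0.0034,0.0585],0.007]
  ]
}}

```text
clock: 9.55
tool_pos: [0.5407, 0.0509, 0.0266]
ee_rot: [[0.895, -0.446, -0.003], [-0.446, -0.895, 0.0], [-0.003, 0.001, -1.0]]
force: [0.1, 0.3, 0.7]
finger_gap: 0.085
```

Emit:
{"method": "move_arm", "body": {
  "rows": [
    [0,[0,0,0],0],
    [100,[0,0,0],0],
    [255,[0,0,0],0],
    [255,[0,0,0],0],
    [255,[0,0,0],0]
  ]
}}

```text
clock: 9.97
tool_pos: [0.5422, 0.0496, 0.0297]
ee_rot: [[0.894, -0.448, 0.002], [-0.448, -0.894, 0.001], [0.001, -0.002, -1.0]]
force: [-0.6, 0.4, 10.2]
finger_gap: 0.0539
```

Emit:
{"method": "move_arm", "body": {
  "rows": [
    [255,[0,0,0],0],
    [255,[0,0,0],0],
    [255,[0,0,0],0],
    [255,[0,0,0],0],
    [255,[0,0,0],0]
  ]
}}

```text
clock: 10.38
tool_pos: [0.5422, 0.0497, 0.0297]
ee_rot: [[0.894, -0.448, 0.002], [-0.448, -0.894, 0.001], [0.002, -0.002, -1.0]]
force: [-2.0, 1.7, 10.7]
finger_gap: 0.054
```

Run:
```python
from h import *
go([.52,.27,.1],-90)
```

```text
t10.38 pos [0.5422 0.0497 0.0297] yaw -116.59 j7 -121.8 j1 -13.0 gap 0.0540 -> shift [-0.1184 -0.1872 -0.0702] n=0.232 twist -0.4640
```

TCP is 5 mm higher than intended, so the bite is shallow. I'll open and regrip lower.

Emit:
{"method": "move_arm", "body": {
  "rows": [
    [0,[0,0,0],0],
    [0,[0,0,0],0],
    [0,[0,0,0],0],
    [0,[0,0,0],0],
    [0,[0,0,0],0]
  ]
}}

```text
clock: 10.8
tool_pos: [0.5415, 0.0492, 0.0282]
ee_rot: [[0.894, -0.448, -0.0], [-0.448, -0.894, -0.0], [-0.0, 0.0, -1.0]]
force: [-0.2, -0.1, -0.2]
finger_gap: 0.0854
```

Run:
```python
from h import *
go([.54,.052,.024],-116.4)
```

```text
t10.80 pos [0.5415 0.0492 0.0282] yaw -116.60 j7 -121.8 j1 -12.9 gap 0.0854 -> shift [-0.0026 -0.0018  0.0042] n=0.005 twist -0.0035
```

Emit:
{"method": "move_arm", "body": {
  "rows": [
    [0,[-0.001,-0.001,0.002],0],
    [0,[-0.0026,-0.0018,0.0042],0],
    [0,[-0.0026,-0.0018,0.0042],0],
    [0,[-0.0026,-0.0018,0.0042],0],
    [120,[-0.0026,-0.0018,0.0042],0]
  ]
}}

```text
clock: 11.22
tool_pos: [0.5399, 0.052, 0.0239]
ee_rot: [[0.894, -0.448, -0.0], [-0.448, -0.894, -0.0], [-0.0, 0.0, -1.0]]
force: [-0.1, -0.3, 0.6]
finger_gap: 0.0756
```

Emit:
{"method": "move_arm", "body": {
  "rows": [
    [255,[0,0,0],0],
    [255,[0,0,0],0],
    [255,[0,0,0],0],
    [255,[0,0,0],0],
    [255,[0,0,0],0]
  ]
}}

```text
clock: 11.63
tool_pos: [0.54, 0.0519, 0.0245]
ee_rot: [[0.894, -0.448, 0.0], [-0.448, -0.894, 0.0], [0.0, -0.0, -1.0]]
force: [-1.2, -0.9, 5.9]
finger_gap: 0.0541
```

Run:
```python
from h import *
go([.52,.27,.1],-90)
```

```text
t11.63 pos [0.54   0.0519 0.0245] yaw -116.61 j7 -122.0 j1 -13.2 gap 0.0541 -> shift [-0.1156 -0.186  -0.0755] n=0.232 twist -0.4644
```

Emit:
{"method": "move_arm", "body": {
  "rows": [
    [255,[0,0,-0.005],0],
    [255,[0,0,-0.015],0],
    [255,[0,0,-0.035],0],
    [255,[0,0,-0.055],0],
    [255,[0,0,-0.07],0]
  ]
}}

```text
clock: 12.05
tool_pos: [0.5402, 0.0519, 0.0959]
ee_rot: [[0.894, -0.448, 0.001], [-0.448, -0.894, 0.0], [0.001, -0.0, -1.0]]
force: [-0.2, -0.1, -2.1]
finger_gap: 0.0546
```

Emit:
{"method": "move_arm", "body": {
  "rows": [
    [255,[-0.01,-0.015,-0.005],-0.04],
    [255,[-0.025,-0.04,-0.005],-0.1],
    [255,[-0.045,-0.072,-0.005],-0.18],
    [255,[-0.065,-0.105,-0.005],-0.26],
    [255,[-0.085,-0.137,-0.005],-0.34]
  ]
}}

```text
clock: 12.47
tool_pos: [0.5252, 0.214, 0.1]
ee_rot: [[0.993, -0.121, 0.001], [-0.121, -0.993, 0.0], [0.001, -0.0, -1.0]]
force: [1.3, 0.0, -1.6]
finger_gap: 0.0542
```

Run:
```python
from h import *
go([.52,.27,.1],-90)
print(get_state()['force'])
snap('scene','s10')
im=cv2.imread('pics/s10.png');cv2.imwrite('pics/s10c.png',cv2.resize(im[120:320,200:450],None,fx=3,fy=3))
```

```text
t12.47 pos [0.5252 0.214  0.1   ] yaw -96.94 j7 -123.5 j1 -28.7 gap 0.0542 -> shift [-0.0119 -0.0549  0.    ] n=0.056 twist -0.1211
[ 1.28947345  0.02037753 -1.63981997]
```

View pics/s10c.png

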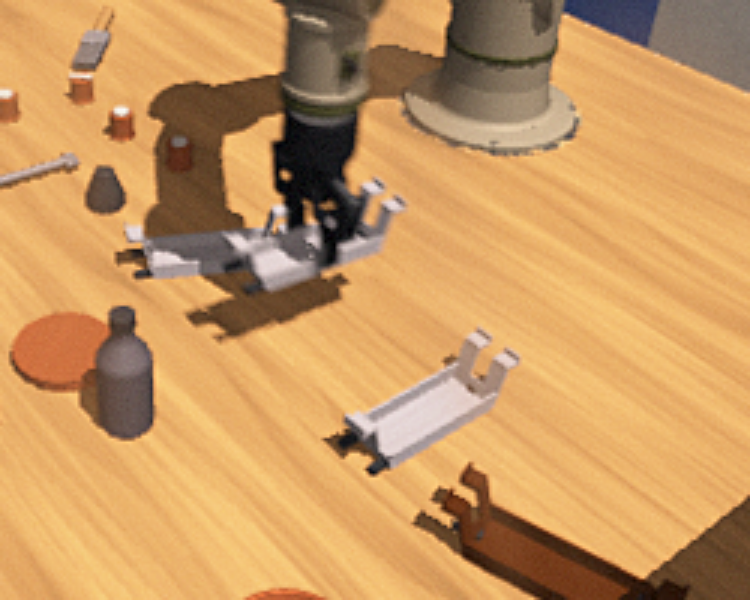

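Emit:
{"method": "move_arm", "body": {
  "rows": [
    [255,[-0.006,-0.025,0.01],-0.05],
    [255,[-0.01,-0.045,0.025],-0.1],
    [255,[-0.012,-0.057,0.045],-0.121],
    [255,[-0.012,-0.059,0.065],-0.121],
    [255,[-0.012,-0.059,0.08],-0.121]
  ]
}}

```text
clock: 12.93
tool_pos: [0.5203, 0.274, 0.0184]
ee_rot: [[1.0, -0.001, -0.0], [-0.001, -1.0, 0.0], [-0.0, -0.0, -1.0]]
force: [0.3, -0.3, -3.0]
finger_gap: 0.0546
```

Emit:
{"method": "move_arm", "body": {
  "rows": [
    [255,[0,0,0.003],0],
    [255,[0,0,0.006],0],
    [255,[0,0,0.009],0],
    [255,[0,0,0.011],0],
    [255,[0,0,0.011],0]
  ]
}}

```text
clock: 13.35
tool_pos: [0.5211, 0.2725, 0.0086]
ee_rot: [[1.0, -0.004, 0.001], [-0.004, -1.0, 0.0], [0.001, -0.0, -1.0]]
force: [0.4, -0.1, -2.2]
finger_gap: 0.0543
```

Run:
```python
from h import *
go([.52,.275,.004],-90)
print(get_state()['force'])
```

```text
t13.35 pos [0.5211 0.2725 0.0086] yaw -90.21 j7 -123.6 j1 -33.1 gap 0.0543 -> shift [-0.0012 -0.0025  0.0046] n=0.005 twist -0.0036
[ 0.44370839 -0.12962673 -2.15569428]
```

Emit:
{"method": "move_arm", "body": {
  "rows": [
    [255,[0,0,0.0015],0],
    [255,[0,0,0.003],0],
    [255,[0,0,0.004],0],
    [255,[0,0,0.005],0],
    [255,[0,0,0.005],0]
  ]
}}

```text
clock: 13.77
tool_pos: [0.521, 0.2726, 0.0045]
ee_rot: [[1.0, -0.003, 0.001], [-0.003, -1.0, 0.0], [0.001, -0.0, -1.0]]
force: [-3.1, -1.6, 16.2]
finger_gap: 0.0544
```

Touchdown (16 N). I'll release, rise, and head for the parts.

Emit:
{"method": "move_arm", "body": {
  "rows": [
    [0,[0,0,-0.001],0],
    [0,[0,0,-0.001],0],
    [0,[0,0,-0.001],0],
    [0,[0,0,-0.002],0],
    [0,[0,0,-0.01],0]
  ]
}}

```text
clock: 14.18
tool_pos: [0.5202, 0.2723, 0.0122]
ee_rot: [[1.0, -0.003, -0.002], [-0.003, -1.0, -0.001], [-0.002, 0.001, -1.0]]
force: [0.1, -0.1, 0.5]
finger_gap: 0.0853
```

Emit:
{"method": "move_arm", "body": {
  "rows": [
    [0,[0,0,-0.025],0],
    [0,[0,0,-0.06],0],
    [0,[0,0,-0.1],0],
    [0,[0,0,-0.14],0],
    [0,[0,0,-0.17],0]
  ]
}}

```text
clock: 14.6
tool_pos: [0.5211, 0.2726, 0.1867]
ee_rot: [[1.0, -0.003, 0.002], [-0.003, -1.0, 0.001], [0.002, -0.001, -1.0]]
force: [0.3, 0.1, -0.1]
finger_gap: 0.0855
```

Run:
```python
from h import *
go([.54,.052,.19],-116.5)
snap('top','t11')
im=cv2.imread('pics/t11.png');cv2.imwrite('pics/t11c.png',cv2.resize(im[140:240,130:400],None,fx=2.9,fy=2.9,interpolation=cv2.INTER_CUBIC))
```

```text
t14.60 pos [0.5211 0.2726 0.1867] yaw -90.20 j7 -123.2 j1 -33.3 gap 0.0855 -> shift [ 0.0197  0.2206 -0.0035] n=0.221 twist 0.4591
```

View pics/t11c.png

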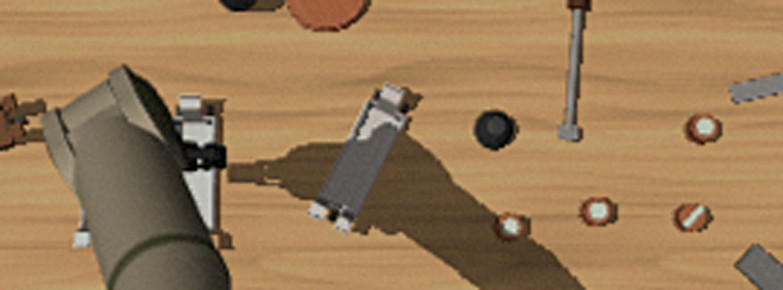

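Emit:
{"method": "move_arm", "body": {
  "rows": [
    [0,[0.003,0.03,0],0.08],
    [0,[0.007,0.07,0],0.18],
    [0,[0.011,0.115,0],0.28],
    [0,[0.014,0.155,0],0.38],
    [0,[0.017,0.185,0],0.44]
  ]
}}

```text
clock: 15.07
tool_pos: [0.5367, 0.0842, 0.1835]
ee_rot: [[0.9, -0.435, 0.0], [-0.435, -0.9, -0.001], [0.0, 0.001, -1.0]]
force: [0.6, 0.7, 0.2]
finger_gap: 0.0853
```

Emit:
{"method": "move_arm", "body": {
  "rows": [
    [0,[0.014,0.022,0],0.015],
    [0,[0.018,0.032,0],0.019],
    [0,[0.018,0.032,0],0.019],
    [0,[0.018,0.032,0],0.019],
    [0,[0.018,0.032,0],0.019]
  ]
}}

```text
clock: 15.48
tool_pos: [0.5397, 0.0527, 0.1831]
ee_rot: [[0.896, -0.444, -0.0], [-0.444, -0.896, 0.001], [-0.0, -0.001, -1.0]]
force: [-0.4, 0.6, 0.3]
finger_gap: 0.0855
```

Emit:
{"method": "move_arm", "body": {
  "rows": [
    [0,[0,0,0],0],
    [0,[0,0,0],0],
    [0,[0,0,0],0],
    [0,[0,0,0],0],
    [0,[0,0,0],0]
  ]
}}

```text
clock: 15.9
tool_pos: [0.5397, 0.0513, 0.183]
ee_rot: [[0.895, -0.445, -0.0], [-0.445, -0.895, 0.0], [-0.0, 0.0, -1.0]]
force: [-0.6, 0.3, -0.2]
finger_gap: 0.0854
```

Run:
```python
from h import *
s=get_state();im=snap('wrist','w12');go([.54,.052,.19],-116.5,s);go([.54,.052,.19],-116.5)
cv2.imwrite('pics/w12c.png',cv2.resize(cv2.cvtColor(im,cv2.COLOR_RGB2BGR)[60:330,190:330],None,fx=2.2,fy=2.2,interpolation=cv2.INTER_CUBIC))
```

```text
t15.90 pos [0.5397 0.0513 0.183 ] yaw -116.44 j7 -122.3 j1 -16.5 gap 0.0854 -> shift [-0.     -0.0007 -0.007 ] n=0.007 twist 0.0010
t15.95 pos [0.5397 0.0512 0.183 ] yaw -116.45 j7 -122.3 j1 -16.5 gap 0.0853 -> shift [-0.0001 -0.0008 -0.007 ] n=0.007 twist 0.0008
```

View pics/w12c.png

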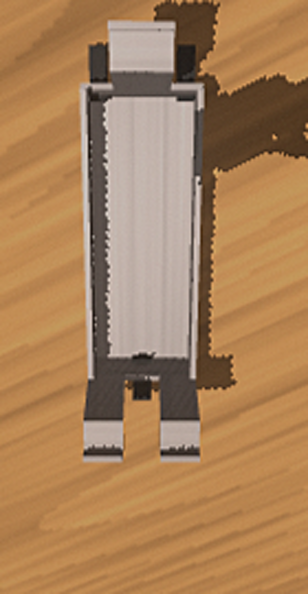

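Run:
```python
from h import *
c=cam('wrist')
f=lambda a:np.array(a)/2.2+[190,60]
tray(c,f([[80,85],[204,85],[88,378],[200,378]]),f([[108,50],[175,50],[83,437],[199,437]]),0)
P=cast(c,f([[141.5,21],[141,461]]),.056);print(P,np.linalg.norm(P[0]-P[1]),P.mean(0))
P=cast(c,f([[141.5,72.5],[141,420]]),.05);print(np.linalg.norm(P[0]-P[1]),P.mean(0))
# parts hover
go([.45,-.135,.2],-90)
```

```text
wall [0.5397 0.0507] w 0.0559 0.0583 yaw -26.05 len 0.1460
ledge [0.5388 0.052 ] len 0.1768 yaw -26.55 w 0.0268 0.0563
[[0.62718761 0.0078651  0.056     ]
 [0.45125241 0.09574973 0.056     ]] 0.1966644461251795 [0.53922001 0.05180742 0.056     ]
0.15887980906975627 [0.53915975 0.05185783 0.05      ]
t15.95 pos [0.5397 0.0512 0.183 ] yaw -116.45 j7 -122.3 j1 -16.5 gap 0.0853 -> shift [ 0.0026  0.2067 -0.017 ] n=0.207 twist -0.4617
```

Low tray measured at (0.5392, 0.0518), yaw −26.5°; overall length reads 196.7 mm against 196. On to the first pass part.

Emit:
{"method": "move_arm", "body": {
  "rows": [
    [0,[0,0.025,0],0],
    [0,[0,0.065,0],0],
    [0,[0,0.105,0],0],
    [0,[0,0.145,0],0],
    [0,[0.001,0.177,0],0]
  ]
}}

```text
clock: 16.37
tool_pos: [0.4598, -0.1101, 0.1831]
ee_rot: [[0.895, -0.447, -0.001], [-0.447, -0.895, -0.0], [-0.0, 0.001, -1.0]]
force: [0.6, -1.2, 0.0]
finger_gap: 0.0851
```

Emit:
{"method": "move_arm", "body": {
  "rows": [
    [0,[0,0.02,0],0],
    [0,[0.001,0.03,0],0],
    [0,[0.001,0.03,0],0],
    [0,[0.001,0.03,0],0],
    [0,[0.001,0.03,0],0]
  ]
}}

```text
clock: 16.78
tool_pos: [0.4502, -0.1339, 0.183]
ee_rot: [[0.896, -0.444, 0.0], [-0.444, -0.896, 0.0], [0.0, -0.001, -1.0]]
force: [0.9, -0.0, -0.6]
finger_gap: 0.0849
```

```bash
cat >> h.py <<'E'
def tags(name,f):
    snap(name,f)
    s=get_state();im=snap(name,f);s2=get_state();print('drift',np.round(s2['tool_pos']-s['tool_pos'],4),'pos',s['tool_pos'].round(4))
    c=cam(name,s)
    h=cv2.cvtColor(im,cv2.COLOR_RGB2HSV); a=im.astype(int)
    m=((a.min(2)>95)&(h[:,:,1]<60)).astype(np.uint8)
    m=cv2.morphologyEx(m,cv2.MORPH_OPEN,np.ones((3,3),np.uint8))
    n,l,st,ct=cv2.connectedComponentsWithStats(m)
    for i in range(1,n):
        if 40<st[i,4]<3000:
            (_,wh,_)=cv2.minAreaRect(np.argwhere(l==i)[:,::-1].astype(np.float32))
            p=ct[i];z=.039;q=cast(c,[p,p+[1,0]],z);k=np.linalg.norm(q[0]-q[1])*1000
            print('px',p.round(1),'area',st[i,4],'rect mm',np.round(np.array(wh)*k,1),'world',q[0].round(4))
E
python3 - <<'E'
from h import *
tags('wrist','w13')
E
```

```text
drift [-0.0001 -0.0001 -0.    ] pos [ 0.4501 -0.1337  0.183 ]
px [274.4  14.1] area 568 rect mm [24.1 23.6] world [ 0.5708 -0.2124  0.039 ]
px [19.4 83.1] area 673 rect mm [21.1 33. ] world [0.6238 0.0208 0.039 ]
px [257.6 173.3] area 358 rect mm [20.1 21.1] world [ 0.4503 -0.1372  0.039 ]
px [ 42.9 258.6] area 211 rect mm [13.3 20. ] world [0.468  0.1196 0.039 ]
px [ 77.7 258.8] area 218 rect mm [13.3 20. ] world [0.4507 0.0851 0.039 ]
```

View pics/w13.png

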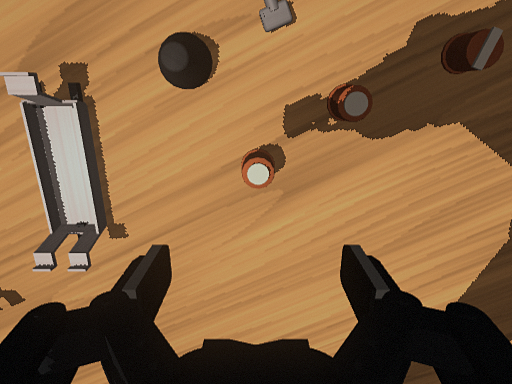

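The round tag at (258,173) reads 20–21 mm across, so it's a pass part, at (0.450, −0.137). Descend.

Emit:
{"method": "move_arm", "body": {
  "rows": [
    [0,[0.001,0.0015,0.02],0],
    [0,[0.0017,0.003,0.05],0],
    [0,[0.0017,0.003,0.085],0],
    [0,[0.0017,0.003,0.115],0],
    [0,[0.0017,0.003,0.14],0]
  ]
}}

```text
clock: 17.3
tool_pos: [0.4498, -0.1374, 0.0412]
ee_rot: [[0.896, -0.444, -0.0], [-0.444, -0.896, 0.001], [-0.0, -0.0, -1.0]]
force: [-0.1, -0.9, -0.9]
finger_gap: 0.0857
```

Emit:
{"method": "move_arm", "body": {
  "rows": [
    [0,[0,0,0.012],0],
    [0,[0,0,0.02],0],
    [0,[0,0,0.023],0],
    [0,[0,0,0.023],0],
    [0,[0,0,0.023],0]
  ]
}}

```text
clock: 17.72
tool_pos: [0.4498, -0.1384, 0.0206]
ee_rot: [[0.895, -0.445, 0.001], [-0.445, -0.895, -0.0], [0.001, -0.0, -1.0]]
force: [0.9, -0.1, 0.6]
finger_gap: 0.0854
```

Run:
```python
from h import *
go([.4503,-.1372,.02])
snap('wrist','w14')
```

```text
t17.72 pos [ 0.4498 -0.1384  0.0206] yaw -116.45 j7 -98.7 j1 9.1 gap 0.0854 -> shift [-0.0001 -0.0013  0.0006] n=0.001 twist 0.0000
```

View pics/w14.png

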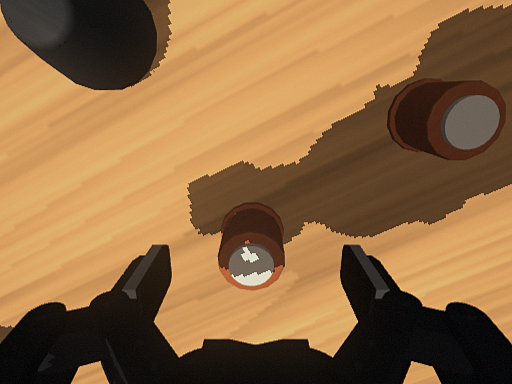

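The part is between the fingers, tag at (251,265). I'll close at 40 N.

Emit:
{"method": "move_arm", "body": {
  "rows": [
    [100,[0,0,0.0],0],
    [255,[0,0,0],0],
    [255,[0,0,0],0],
    [255,[0,0,0],0],
    [255,[0,0,0],0]
  ],
  "grip_force": 40
}}

```text
clock: 18.18
tool_pos: [0.4496, -0.1387, 0.0206]
ee_rot: [[0.895, -0.446, 0.001], [-0.446, -0.895, -0.0], [0.001, -0.0, -1.0]]
force: [-1.5, 0.9, 9.4]
finger_gap: 0.0323
```

Emit:
{"method": "move_arm", "body": {
  "rows": [
    [255,[0,0,0.0],0],
    [255,[0,0,0],0],
    [255,[0,0,0],0],
    [255,[0,0,0],0],
    [255,[0,0,0],0]
  ]
}}

```text
clock: 18.6
tool_pos: [0.4496, -0.1387, 0.0206]
ee_rot: [[0.895, -0.446, 0.001], [-0.446, -0.895, -0.0], [0.001, -0.0, -1.0]]
force: [-0.6, 0.3, 8.9]
finger_gap: 0.0323
```

Run:
```python
from h import *
go([.5795,.0317,.09],-116.5)
snap('wrist','w15')
```

```text
t18.60 pos [ 0.4496 -0.1387  0.0206] yaw -116.48 j7 -98.7 j1 9.2 gap 0.0323 -> shift [ 0.0403 -0.2104 -0.0693] n=0.225 twist 0.0004
```

View pics/w15.png

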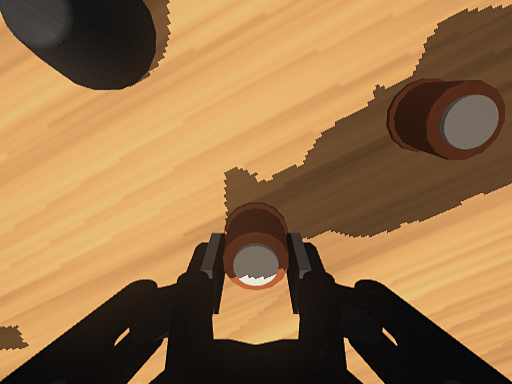

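Emit:
{"method": "move_arm", "body": {
  "rows": [
    [255,[0,0,-0.01],0],
    [255,[0,0,-0.03],0],
    [255,[0.004,-0.02,-0.06],0],
    [255,[0.01,-0.05,-0.085],0],
    [255,[0.017,-0.085,-0.1],0]
  ]
}}

```text
clock: 19.07
tool_pos: [0.5024, -0.071, 0.1231]
ee_rot: [[0.893, -0.449, 0.001], [-0.449, -0.893, -0.0], [0.001, -0.0, -1.0]]
force: [0.7, -0.6, -0.7]
finger_gap: 0.0322
```

Emit:
{"method": "move_arm", "body": {
  "rows": [
    [255,[0.007,-0.037,0],0],
    [255,[0.014,-0.073,0],0],
    [255,[0.019,-0.1,0],0],
    [255,[0.022,-0.116,0],0],
    [255,[0.023,-0.124,0],0]
  ]
}}

```text
clock: 19.48
tool_pos: [0.5794, 0.0329, 0.1203]
ee_rot: [[0.896, -0.443, 0.001], [-0.443, -0.896, 0.001], [0.0, -0.001, -1.0]]
force: [-0.1, -0.2, -0.5]
finger_gap: 0.0325
```

Run:
```python
from h import *
go([.5795,.0317,.06],-116.5)
```

```text
t19.48 pos [0.5794 0.0329 0.1203] yaw -116.32 j7 -115.6 j1 -14.8 gap 0.0325 -> shift [0.0006 0.001  0.0603] n=0.060 twist 0.0032
```

Emit:
{"method": "move_arm", "body": {
  "rows": [
    [255,[0,0.001,0.02],0],
    [255,[0,0.001,0.04],0],
    [255,[0,0.001,0.06],0],
    [255,[0,0.001,0.07],0],
    [255,[0,0.001,0.07],0]
  ]
}}

```text
clock: 19.9
tool_pos: [0.5759, 0.0281, 0.0482]
ee_rot: [[0.894, -0.447, -0.004], [-0.447, -0.894, -0.001], [-0.003, 0.003, -1.0]]
force: [0.5, -0.1, -0.4]
finger_gap: 0.0321
```

Run:
```python
from h import *
go([.5795,.0317,.024],-116.5)
snap('wrist','w16');go([.5795,.0317,.024],-116.5)
```

```text
t19.90 pos [0.5759 0.0281 0.0482] yaw -116.57 j7 -114.3 j1 -12.8 gap 0.0321 -> shift [ 0.0017 -0.0048  0.0242] n=0.025 twist -0.0012
t19.95 pos [0.5768 0.0283 0.0494] yaw -116.57 j7 -114.3 j1 -12.8 gap 0.0323 -> shift [ 0.001  -0.0043  0.0254] n=0.026 twist -0.0012
```

View pics/w16.png

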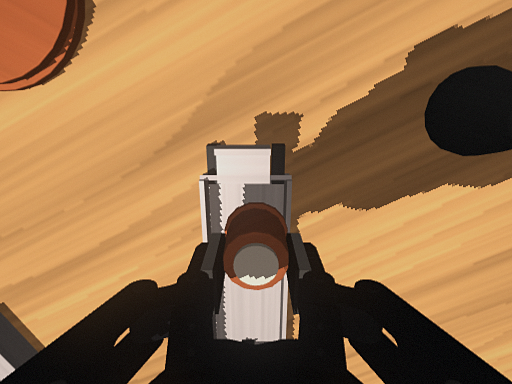

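Emit:
{"method": "move_arm", "body": {
  "rows": [
    [255,[0,0,0],0],
    [255,[0,0,0],0],
    [255,[0,0,0],0],
    [255,[0,0,0],0],
    [255,[0,0,0],0]
  ]
}}

```text
clock: 20.37
tool_pos: [0.5782, 0.0297, 0.0507]
ee_rot: [[0.895, -0.446, 0.001], [-0.446, -0.895, 0.0], [0.001, -0.001, -1.0]]
force: [-0.3, 0.4, -1.1]
finger_gap: 0.0322
```

Run:
```python
from h import *
go([.5795,.0317,.024],-116.5)
```

```text
t20.37 pos [0.5782 0.0297 0.0507] yaw -116.48 j7 -114.3 j1 -12.9 gap 0.0322 -> shift [ 0.0002 -0.0024  0.0267] n=0.027 twist 0.0003
```

Emit:
{"method": "move_arm", "body": {
  "rows": [
    [255,[0,-0.0024,0.006],0],
    [255,[0,-0.0024,0.014],0],
    [255,[0,-0.0024,0.02],0],
    [255,[0,-0.0024,0.023],0],
    [255,[0,-0.0024,0.025],0]
  ]
}}

```text
clock: 20.78
tool_pos: [0.5785, 0.0317, 0.024]
ee_rot: [[0.895, -0.446, -0.001], [-0.446, -0.895, -0.0], [-0.001, 0.001, -1.0]]
force: [-0.3, -0.1, -0.3]
finger_gap: 0.0328
```

Emit:
{"method": "move_arm", "body": {
  "rows": [
    [255,[0,0,0.001],0],
    [255,[0,0,0.001],0],
    [255,[0,0,0.002],0],
    [255,[0,0,0.002],0],
    [255,[0,0,0.002],0]
  ]
}}

```text
clock: 21.2
tool_pos: [0.5789, 0.0317, 0.0237]
ee_rot: [[0.895, -0.446, 0.0], [-0.446, -0.895, 0.0], [-0.0, -0.0, -1.0]]
force: [-2.3, 0.7, 8.1]
finger_gap: 0.0323
```

Contact at TCP z 0.0237, as expected. I'll open in place and rise.

Emit:
{"method": "move_arm", "body": {
  "rows": [
    [0,[0,0,0],0],
    [0,[0,0,0],0],
    [0,[0,0,0],0],
    [0,[0,0,-0.004],0],
    [0,[0,0,-0.015],0]
  ]
}}

```text
clock: 21.62
tool_pos: [0.5783, 0.0317, 0.0373]
ee_rot: [[0.895, -0.446, -0.002], [-0.446, -0.895, -0.0], [-0.002, 0.001, -1.0]]
force: [0.8, 0.8, -0.5]
finger_gap: 0.0852
```

Emit:
{"method": "move_arm", "body": {
  "rows": [
    [0,[0,0,-0.03],0],
    [0,[0,0,-0.06],0],
    [0,[0,0,-0.095],0],
    [0,[0,0,-0.125],0],
    [0,[0,0,-0.145],0]
  ]
}}

```text
clock: 22.03
tool_pos: [0.5797, 0.0316, 0.187]
ee_rot: [[0.895, -0.446, 0.003], [-0.446, -0.895, 0.001], [0.003, -0.002, -1.0]]
force: [0.0, 0.3, -0.1]
finger_gap: 0.0856
```

Run:
```python
from h import *
go([.47,-.248,.18],-116.5)
snap('wrist','w17');
tags('top','t17')
```

```text
t22.03 pos [0.5797 0.0316 0.187 ] yaw -116.50 j7 -116.8 j1 -16.4 gap 0.0856 -> shift [0.0266 0.2992 0.0065] n=0.300 twist -0.0001
drift [-0.001   0.0001 -0.002 ] pos [0.5808 0.0318 0.1876]
px [79.8  3.8] area 72 rect mm [31.5 31.5] world [1.2835 0.7329 0.039 ]
px [286.8  29. ] area 961 rect mm [130.1 233.9] world [ 1.1732 -0.0726  0.039 ]
px [400.1   1.7] area 47 rect mm [15.3 38.2] world [ 1.2779 -0.5084  0.039 ]
px [101.8  12.2] area 189 rect mm [57.3 93.5] world [1.2487 0.6453 0.039 ]
px [418.6   9.6] area 190 rect mm [ 34.2 102.7] world [ 1.2455 -0.5776  0.039 ]
px [258.   35.1] area 63 rect mm [18.8 77.7] world [1.1501 0.0379 0.039 ]
px [252.4  32.2] area 41 rect mm [26.9 23.1] world [1.1619 0.0594 0.039 ]
px [61.8 51.2] area 68 rect mm [50.5 31.4] world [1.0928 0.7957 0.039 ]
px [386.2  50.2] area 49 rect mm [21.8 35.8] world [ 1.0853 -0.4495  0.039 ]
px [116.9  65.6] area 1278 rect mm [108.2 332.3] world [1.0336 0.5797 0.039 ]
px [269.5  63.9] area 79 rect mm [26.7 49.5] world [ 1.0352 -0.0058  0.039 ]
px [296.9  64.6] area 43 rect mm [15.2 41.8] world [ 1.0317 -0.1099  0.039 ]
px [386.1  69.7] area 47 rect mm [50.7 17.7] world [ 1.0089 -0.4469  0.039 ]
px [469.8  67.7] area 41 rect mm [18.7 26.2] world [ 1.014  -0.7613  0.039 ]
px [61.7 71.1] area 55 rect mm [38.8 31. ] world [1.0133 0.7926 0.039 ]
px [402.3  71. ] area 51 rect mm [26.3 26.3] world [ 1.0035 -0.5077  0.039 ]
px [321.9  79.9] area 118 rect mm [37.8 45.4] world [ 0.971  -0.2041  0.039 ]
px [419.9 163.3] area 482 rect mm [ 23.  287.3] world [ 0.6502 -0.5614  0.039 ]
px [163.9 174.6] area 41 rect mm [18.8 22.5] world [0.6113 0.3904 0.039 ]
px [167.3 199.4] area 401 rect mm [ 42.  132.4] world [0.518 0.376 0.039]
px [197.6 199.8] area 420 rect mm [130.3  40.9] world [0.5162 0.2631 0.039 ]
px [404.2 243. ] area 105 rect mm [35.8 35.8] world [ 0.3569 -0.4939  0.039 ]
```

View pics/w17.png

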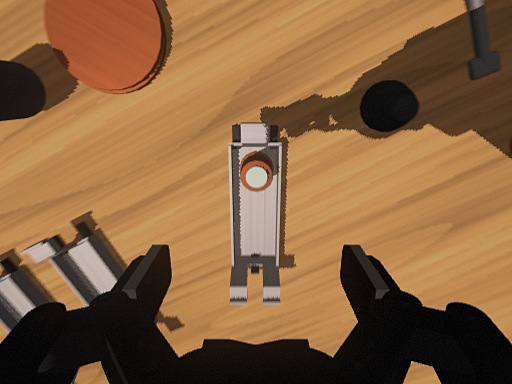

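The first part stands upright near the +x end, tag at (257,177). Next is the part near (0.470, −0.248).

Emit:
{"method": "move_arm", "body": {
  "rows": [
    [0,[0.002,0.025,0],0],
    [0,[0.006,0.065,0],0],
    [0,[0.01,0.105,0],0],
    [0,[0.013,0.145,0],0],
    [0,[0.017,0.185,0],0]
  ]
}}

```text
clock: 22.6
tool_pos: [0.51, -0.1425, 0.1822]
ee_rot: [[0.895, -0.445, -0.002], [-0.445, -0.895, 0.0], [-0.002, 0.001, -1.0]]
force: [0.2, -0.4, -0.3]
finger_gap: 0.0855
```

Emit:
{"method": "move_arm", "body": {
  "rows": [
    [0,[0.004,0.04,0],0],
    [0,[0.008,0.08,0.002],0],
    [0,[0.01,0.105,0.004],0],
    [0,[0.01,0.114,0.006],0],
    [0,[0.01,0.114,0.006],0]
  ]
}}

```text
clock: 23.02
tool_pos: [0.4678, -0.2499, 0.1761]
ee_rot: [[0.893, -0.45, -0.002], [-0.45, -0.893, 0.0], [-0.002, 0.001, -1.0]]
force: [1.0, 0.9, -0.4]
finger_gap: 0.0855
```

```bash
sed -i 's/if 40<st\[i,4\]<3000:/if (15 if name=="top" else 40)<st[i,4]<900 and cast(c,ct[i],.04)[0][1]<0 and cast(c,ct[i],.04)[0][0]<.64:/' h.py
python3 - <<'E'
from h import *
tags('wrist','w18')
E
```

```text
drift [0.0008 0.0012 0.0002] pos [ 0.469  -0.248   0.1763]
px [345.5   1.3] area 56 rect mm [ 2.5 12.4] world [ 0.57   -0.3826  0.039 ]
px [254.5 174.8] area 376 rect mm [19.7 20.7] world [ 0.4706 -0.2487  0.039 ]
```

View pics/w18.png

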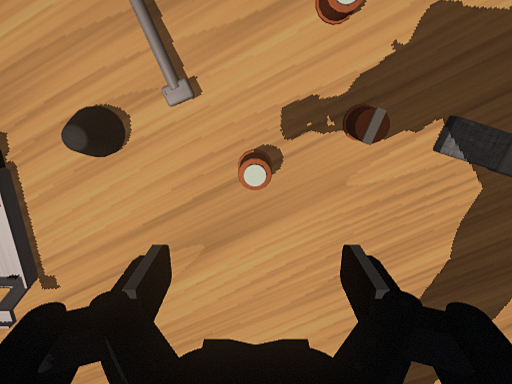

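A round tag at (254,175); the strip-tag part is at (368,124). Descend on the round one.

Run:
```python
from h import *
go([.4706,-.2487,.0205],-116.5)
```

```text
t23.12 pos [ 0.4699 -0.2468  0.1765] yaw -116.47 j7 -87.0 j1 14.8 gap 0.0855 -> shift [0.0017 0.0015 0.156 ] n=0.156 twist 0.0006
```

Emit:
{"method": "move_arm", "body": {
  "rows": [
    [0,[0.001,0.0,0.02],0],
    [0,[0.0015,0.0,0.05],0],
    [0,[0.0015,0.0,0.085],0],
    [0,[0.0015,0.0,0.115],0],
    [0,[0.0015,0.0,0.135],0]
  ]
}}

```text
clock: 23.53
tool_pos: [0.4717, -0.2455, 0.0395]
ee_rot: [[0.897, -0.443, -0.002], [-0.443, -0.897, 0.002], [-0.002, -0.001, -1.0]]
force: [0.5, 0.0, 0.8]
finger_gap: 0.0853
```

Emit:
{"method": "move_arm", "body": {
  "rows": [
    [0,[0,0,0.012],0],
    [0,[0,0,0.018],0],
    [0,[0,0,0.021],0],
    [0,[0,0,0.021],0],
    [0,[0,0,0.021],0]
  ]
}}

```text
clock: 23.95
tool_pos: [0.4719, -0.248, 0.0217]
ee_rot: [[0.896, -0.445, 0.001], [-0.445, -0.896, -0.0], [0.001, -0.0, -1.0]]
force: [-0.0, 0.4, 0.8]
finger_gap: 0.0853
```

Run:
```python
from h import *
go([.4706,-.2487,.0205],-116.5)
```

```text
t23.95 pos [ 0.4719 -0.248   0.0217] yaw -116.42 j7 -84.0 j1 18.8 gap 0.0853 -> shift [-0.0008  0.0012  0.0012] n=0.002 twist 0.0014
```

Emit:
{"method": "move_arm", "body": {
  "rows": [
    [100,[0,0,0.001],0],
    [255,[0,0,0.001],0],
    [255,[0,0,0.001],0],
    [255,[0,0,0.001],0],
    [255,[0,0,0.001],0]
  ]
}}

```text
clock: 24.37
tool_pos: [0.4714, -0.2486, 0.0207]
ee_rot: [[0.895, -0.446, 0.001], [-0.446, -0.895, -0.0], [0.001, -0.0, -1.0]]
force: [-0.4, 1.5, 6.1]
finger_gap: 0.0325
```

Emit:
{"method": "move_arm", "body": {
  "rows": [
    [255,[0,0,0.0],0],
    [255,[0,0,0],0],
    [255,[0,0,0],0],
    [255,[0,0,-0.005],0],
    [255,[0,0,-0.02],0]
  ]
}}

```text
clock: 24.78
tool_pos: [0.4704, -0.2482, 0.0392]
ee_rot: [[0.895, -0.446, -0.002], [-0.446, -0.895, 0.001], [-0.003, 0.0, -1.0]]
force: [0.9, 0.0, -0.8]
finger_gap: 0.0326
```

Run:
```python
from h import *
go([.5392,.0518,.12],-116.5)
```

```text
t24.78 pos [ 0.4704 -0.2482  0.0392] yaw -116.48 j7 -84.2 j1 18.4 gap 0.0326 -> shift [-0.0724 -0.2992 -0.0807] n=0.318 twist 0.0003
```

Emit:
{"method": "move_arm", "body": {
  "rows": [
    [255,[-0.003,-0.012,-0.02],0],
    [255,[-0.009,-0.036,-0.05],0],
    [255,[-0.017,-0.07,-0.075],0],
    [255,[-0.026,-0.107,-0.081],0],
    [255,[-0.035,-0.146,-0.081],0]
  ]
}}

```text
clock: 25.2
tool_pos: [0.5059, -0.1016, 0.1236]
ee_rot: [[0.894, -0.448, 0.004], [-0.448, -0.894, -0.0], [0.004, -0.001, -1.0]]
force: [1.3, -0.5, -1.2]
finger_gap: 0.0328
```

Emit:
{"method": "move_arm", "body": {
  "rows": [
    [255,[-0.009,-0.038,0],0],
    [255,[-0.018,-0.076,0],0],
    [255,[-0.027,-0.112,0],0],
    [255,[-0.034,-0.14,0],0],
    [255,[-0.0374,-0.153,0],0]
  ]
}}

```text
clock: 25.62
tool_pos: [0.5403, 0.0564, 0.1212]
ee_rot: [[0.897, -0.441, 0.0], [-0.441, -0.897, 0.002], [-0.0, -0.002, -1.0]]
force: [-0.5, 0.1, -0.9]
finger_gap: 0.0321
```

Emit:
{"method": "move_arm", "body": {
  "rows": [
    [255,[0,0,0.0],0],
    [255,[0,0,0.01],0],
    [255,[0,0,0.03],0],
    [255,[0,0,0.05],0],
    [255,[0,0,0.065],0]
  ]
}}

```text
clock: 26.03
tool_pos: [0.5389, 0.0494, 0.0546]
ee_rot: [[0.894, -0.448, -0.001], [-0.448, -0.894, -0.001], [-0.0, 0.001, -1.0]]
force: [0.2, -0.8, -1.7]
finger_gap: 0.0319
```

Emit:
{"method": "move_arm", "body": {
  "rows": [
    [255,[0,0,0],0],
    [255,[0,0,0],0],
    [255,[0,0,0],0],
    [255,[0,0,0],0],
    [255,[0,0,0],0]
  ]
}}

```text
clock: 26.45
tool_pos: [0.5402, 0.0511, 0.057]
ee_rot: [[0.895, -0.446, 0.001], [-0.446, -0.895, 0.0], [0.001, -0.001, -1.0]]
force: [-0.2, 0.1, -0.7]
finger_gap: 0.0324
```

Run:
```python
from h import *
go([.5392,.0518,.0242],-116.5)
snap('wrist','w19')
```

```text
t26.45 pos [0.5402 0.0511 0.057 ] yaw -116.51 j7 -111.4 j1 -17.6 gap 0.0324 -> shift [-0.0012 -0.0002  0.0328] n=0.033 twist -0.0002
```

View pics/w19.png

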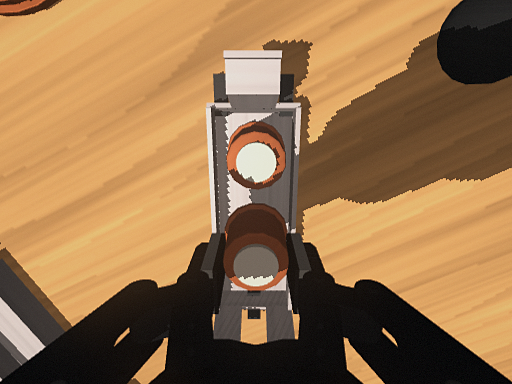

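The held part is centred between the walls and behind the first one. Lowering it.

Emit:
{"method": "move_arm", "body": {
  "rows": [
    [255,[-0.001,0,0.008],0],
    [255,[-0.001,0,0.018],0],
    [255,[-0.001,0,0.026],0],
    [255,[-0.001,0,0.031],0],
    [255,[-0.001,0,0.033],0]
  ]
}}

```text
clock: 26.92
tool_pos: [0.5384, 0.0518, 0.0226]
ee_rot: [[0.895, -0.446, -0.001], [-0.446, -0.895, 0.0], [-0.001, 0.0, -1.0]]
force: [-6.6, 1.3, 43.2]
finger_gap: 0.0322
```

Emit:
{"method": "move_arm", "body": {
  "rows": [
    [255,[0,0,0.0],0],
    [255,[0,0,0.0],0],
    [255,[0,0,0.001],0],
    [255,[0,0,0.001],0],
    [255,[0,0,0.001],0]
  ]
}}

```text
clock: 27.33
tool_pos: [0.5384, 0.0518, 0.0227]
ee_rot: [[0.895, -0.446, -0.0], [-0.446, -0.895, 0.001], [-0.001, -0.0, -1.0]]
force: [-4.2, 0.2, 20.8]
finger_gap: 0.0324
```

Emit:
{"method": "move_arm", "body": {
  "rows": [
    [0,[0,0,-0.002],0],
    [0,[0,0,-0.002],0],
    [0,[0,0,-0.002],0],
    [0,[0,0,-0.005],0],
    [0,[0,0,-0.015],0]
  ]
}}

```text
clock: 27.75
tool_pos: [0.5381, 0.0517, 0.0361]
ee_rot: [[0.895, -0.446, -0.002], [-0.446, -0.895, -0.0], [-0.002, 0.002, -1.0]]
force: [-0.2, 0.1, 0.5]
finger_gap: 0.0852
```

Emit:
{"method": "move_arm", "body": {
  "rows": [
    [0,[0,0,-0.03],0],
    [0,[0,0,-0.06],0],
    [0,[0,0,-0.095],0],
    [0,[0,0,-0.125],0],
    [0,[0,0,-0.145],0]
  ]
}}

```text
clock: 28.17
tool_pos: [0.5393, 0.0516, 0.1855]
ee_rot: [[0.895, -0.446, 0.003], [-0.446, -0.895, 0.001], [0.002, -0.002, -1.0]]
force: [0.7, 0.2, -0.3]
finger_gap: 0.0857
```

Run:
```python
from h import *
snap('wrist','w20');
tags('top','t20')
go([.575,-.385,.18],-116.5)
```

```text
drift [-0.0009  0.0001 -0.0019] pos [0.5404 0.0519 0.186 ]
px [372.6 183.1] area 27 rect mm [14.7 18.4] world [ 0.577 -0.385  0.039]
px [403.6 242.7] area 115 rect mm [51.2 35.8] world [ 0.3581 -0.4918  0.039 ]
t28.32 pos [0.5395 0.052  0.1841] yaw -116.47 j7 -115.2 j1 -22.9 gap 0.0857 -> shift [0.2265 0.3754 0.0038] n=0.438 twist 0.0005
```

View pics/w20.png

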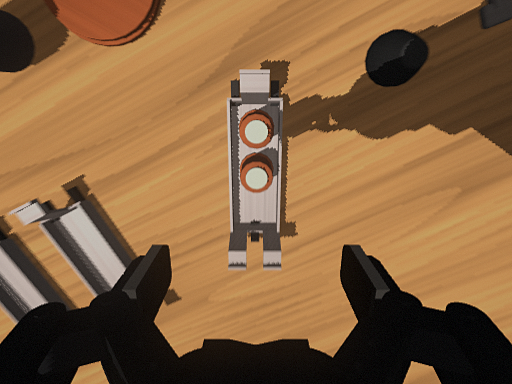

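Two pass parts are upright at (256,130) and (256,178). The third is still at about (0.577, −0.385).

Emit:
{"method": "move_arm", "body": {
  "rows": [
    [0,[0.012,0.02,0],0],
    [0,[0.032,0.052,0],0],
    [0,[0.052,0.086,0],0],
    [0,[0.072,0.12,0],0],
    [0,[0.092,0.153,0],0]
  ]
}}

```text
clock: 28.73
tool_pos: [0.552, -0.1277, 0.181]
ee_rot: [[0.895, -0.445, -0.002], [-0.445, -0.895, 0.0], [-0.002, 0.001, -1.0]]
force: [1.2, 0.1, -0.1]
finger_gap: 0.0854
```

Emit:
{"method": "move_arm", "body": {
  "rows": [
    [0,[0.02,0.033,0],0],
    [0,[0.04,0.066,0],0],
    [0,[0.06,0.1,0],0],
    [0,[0.08,0.133,0],0],
    [0,[0.1,0.166,0],0]
  ]
}}

```text
clock: 29.15
tool_pos: [0.5675, -0.321, 0.1807]
ee_rot: [[0.895, -0.446, -0.002], [-0.446, -0.895, 0.001], [-0.002, -0.0, -1.0]]
force: [0.0, 0.1, -0.3]
finger_gap: 0.0854
```

Emit:
{"method": "move_arm", "body": {
  "rows": [
    [0,[0.018,0.03,0],0],
    [0,[0.029,0.048,0],0],
    [0,[0.034,0.056,0],0],
    [0,[0.034,0.056,0],0],
    [0,[0.034,0.056,0],0]
  ]
}}

```text
clock: 29.57
tool_pos: [0.5735, -0.3834, 0.1808]
ee_rot: [[0.895, -0.446, -0.002], [-0.446, -0.895, 0.002], [-0.002, -0.001, -1.0]]
force: [-0.3, 0.2, -0.1]
finger_gap: 0.0855
```

Run:
```python
from h import *
tags('wrist','w21')
go([.577,-.385,.0205],-116.5)
```

```text
drift [0.0003 0.0003 0.0003] pos [ 0.5739 -0.3825  0.1812]
px [257.  169.8] area 366 rect mm [19.9 19.9] world [ 0.5778 -0.387   0.039 ]
px [288.7 266.3] area 216 rect mm [ 8.9 30.5] world [ 0.4629 -0.3696  0.039 ]
t29.67 pos [ 0.5742 -0.3822  0.1814] yaw -116.36 j7 -76.8 j1 20.2 gap 0.0853 -> shift [0.004  0.0015 0.1609] n=0.161 twist 0.0024
```

View pics/w21.png

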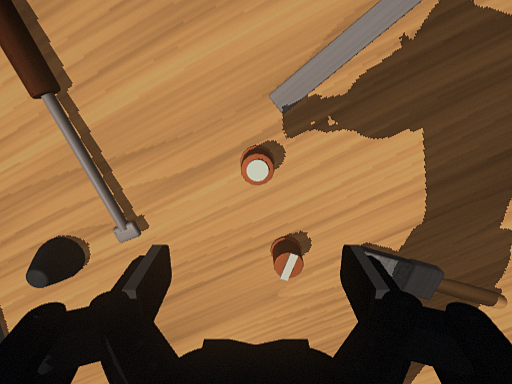

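A round tag at (257,170); the strip tag at (289,266), 9×31 mm, is the reject at (0.463, −0.370). Picking the round one.

Emit:
{"method": "move_arm", "body": {
  "rows": [
    [0,[0.003,0.0015,0.02],0],
    [0,[0.0054,0.0025,0.05],0],
    [0,[0.0054,0.0025,0.085],0],
    [0,[0.0054,0.0025,0.115],0],
    [0,[0.0054,0.0025,0.138],0]
  ]
}}

```text
clock: 30.08
tool_pos: [0.5776, -0.3862, 0.0418]
ee_rot: [[0.896, -0.444, -0.002], [-0.444, -0.896, 0.002], [-0.002, -0.001, -1.0]]
force: [0.8, -0.1, -0.0]
finger_gap: 0.0856
```

Emit:
{"method": "move_arm", "body": {
  "rows": [
    [0,[0,0,0.012],0],
    [0,[0,0,0.02],0],
    [0,[0,0,0.0225],0],
    [0,[0,0,0.0225],0],
    [0,[0,0,0.0225],0]
  ]
}}

```text
clock: 30.5
tool_pos: [0.5784, -0.3895, 0.0229]
ee_rot: [[0.895, -0.446, 0.002], [-0.446, -0.895, -0.001], [0.002, 0.0, -1.0]]
force: [-0.3, -0.3, -0.3]
finger_gap: 0.0852
```

Run:
```python
from h import *
go([.5778,-.387,.0205],-116.5)
```

```text
t30.50 pos [ 0.5784 -0.3895  0.0229] yaw -116.46 j7 -74.0 j1 23.1 gap 0.0852 -> shift [-0.0016 -0.002   0.0024] n=0.004 twist 0.0007
```

Emit:
{"method": "move_arm", "body": {
  "rows": [
    [0,[0,-0.001,0.001],0],
    [100,[-0.001,-0.001,0.002],0],
    [255,[-0.001,-0.001,0.002],0],
    [255,[-0.001,-0.001,0.002],0],
    [255,[-0.001,-0.001,0.002],0]
  ]
}}

```text
clock: 30.92
tool_pos: [0.5772, -0.388, 0.0198]
ee_rot: [[0.895, -0.446, 0.0], [-0.446, -0.895, -0.0], [0.0, 0.0, -1.0]]
force: [0.6, -0.0, -0.4]
finger_gap: 0.0387
```

Emit:
{"method": "move_arm", "body": {
  "rows": [
    [255,[0,0,0.0],0],
    [255,[0,0,0],0],
    [255,[0,0,0],0],
    [255,[0,0,0],0],
    [255,[0,0,0],0]
  ]
}}

```text
clock: 31.33
tool_pos: [0.5773, -0.388, 0.02]
ee_rot: [[0.895, -0.446, 0.0], [-0.446, -0.895, -0.0], [0.0, -0.0, -1.0]]
force: [-0.7, 0.8, 6.2]
finger_gap: 0.0325
```

Run:
```python
from h import *
go([.4989,.0719,.13],-116.5)
```

```text
t31.33 pos [ 0.5773 -0.388   0.02  ] yaw -116.48 j7 -74.1 j1 23.1 gap 0.0325 -> shift [-0.2752 -0.3767 -0.11  ] n=0.479 twist 0.0003
```

Emit:
{"method": "move_arm", "body": {
  "rows": [
    [255,[0,0,-0.01],0],
    [255,[-0.005,-0.007,-0.035],0],
    [255,[-0.018,-0.024,-0.065],0],
    [255,[-0.036,-0.05,-0.09],0],
    [255,[-0.056,-0.078,-0.11],0]
  ]
}}

```text
clock: 31.75
tool_pos: [0.5618, -0.2939, 0.1317]
ee_rot: [[0.894, -0.448, 0.002], [-0.448, -0.894, -0.001], [0.002, 0.001, -1.0]]
force: [0.8, 0.8, 0.3]
finger_gap: 0.0325
```

Emit:
{"method": "move_arm", "body": {
  "rows": [
    [255,[-0.022,-0.03,0],0],
    [255,[-0.044,-0.06,0],0],
    [255,[-0.066,-0.09,0],0],
    [255,[-0.088,-0.12,0],0],
    [255,[-0.11,-0.15,0],0]
  ]
}}

```text
clock: 32.17
tool_pos: [0.5298, -0.1083, 0.1302]
ee_rot: [[0.895, -0.446, 0.001], [-0.446, -0.895, 0.0], [0.001, -0.0, -1.0]]
force: [1.4, 1.1, -1.0]
finger_gap: 0.0322
```

Emit:
{"method": "move_arm", "body": {
  "rows": [
    [255,[-0.022,-0.03,0],0],
    [255,[-0.044,-0.06,0],0],
    [255,[-0.066,-0.09,0],0],
    [255,[-0.088,-0.12,0],0],
    [255,[-0.102,-0.139,0],0]
  ]
}}

```text
clock: 32.58
tool_pos: [0.5001, 0.0638, 0.1299]
ee_rot: [[0.896, -0.443, -0.0], [-0.443, -0.896, 0.001], [-0.001, -0.001, -1.0]]
force: [-0.1, -0.2, -0.6]
finger_gap: 0.0321
```

Run:
```python
from h import *
go([.4989,.0719,.13],-116.5)
```

```text
t32.58 pos [0.5001 0.0638 0.1299] yaw -116.32 j7 -111.2 j1 -25.1 gap 0.0321 -> shift [-0.0046 -0.0067 -0.0001] n=0.008 twist 0.0032
```

Emit:
{"method": "move_arm", "body": {
  "rows": [
    [255,[-0.004,-0.006,0],0],
    [255,[-0.005,-0.009,0.01],0],
    [255,[-0.005,-0.009,0.03],0],
    [255,[-0.005,-0.009,0.055],0],
    [255,[-0.005,-0.009,0.075],0]
  ]
}}

```text
clock: 33.0
tool_pos: [0.5009, 0.069, 0.0533]
ee_rot: [[0.894, -0.447, 0.001], [-0.447, -0.894, -0.001], [0.001, 0.0, -1.0]]
force: [-0.6, 0.3, -0.2]
finger_gap: 0.032
```

Emit:
{"method": "move_arm", "body": {
  "rows": [
    [255,[0,0,0],0],
    [255,[0,0,0],0],
    [255,[0,0,0],0],
    [255,[0,0,0],0],
    [255,[0,0,0],0]
  ]
}}

```text
clock: 33.42
tool_pos: [0.5011, 0.0702, 0.0556]
ee_rot: [[0.895, -0.446, 0.002], [-0.446, -0.895, 0.0], [0.002, -0.001, -1.0]]
force: [0.3, 0.2, -0.3]
finger_gap: 0.0323
```

Run:
```python
from h import *
go([.4989,.0719,.0235],-116.5)
snap('wrist','w22')
```

```text
t33.42 pos [0.5011 0.0702 0.0556] yaw -116.51 j7 -108.8 j1 -21.4 gap 0.0323 -> shift [-0.0028 -0.0005  0.0321] n=0.032 twist -0.0001
```

View pics/w22.png

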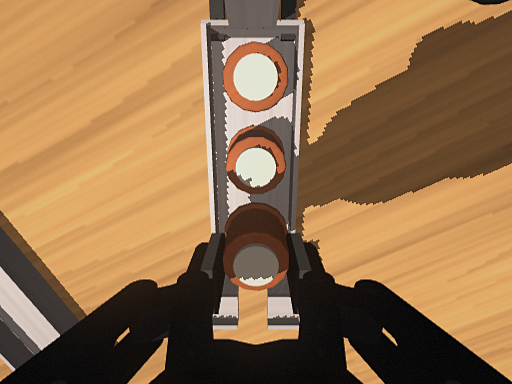

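Emit:
{"method": "move_arm", "body": {
  "rows": [
    [255,[-0.002,0,0.006],0],
    [255,[-0.0028,0,0.014],0],
    [255,[-0.0028,0,0.022],0],
    [255,[-0.0028,0,0.028],0],
    [255,[-0.0028,0,0.03],0]
  ]
}}

```text
clock: 33.88
tool_pos: [0.4974, 0.0715, 0.0232]
ee_rot: [[0.895, -0.446, -0.002], [-0.446, -0.895, -0.0], [-0.001, 0.001, -1.0]]
force: [0.7, 0.6, -1.0]
finger_gap: 0.0322
```

Emit:
{"method": "move_arm", "body": {
  "rows": [
    [255,[0,0,0.0],0],
    [255,[0,0,0.0],0],
    [255,[0,0,0.001],0],
    [255,[0,0,0.001],0],
    [255,[0,0,0.001],0]
  ]
}}

```text
clock: 34.3
tool_pos: [0.4981, 0.0716, 0.0237]
ee_rot: [[0.895, -0.446, 0.0], [-0.446, -0.895, 0.0], [0.0, -0.0, -1.0]]
force: [0.1, 0.1, -1.1]
finger_gap: 0.0324
```

Emit:
{"method": "move_arm", "body": {
  "rows": [
    [255,[0,0,0.0005],0],
    [255,[0,0,0.001],0],
    [255,[0,0,0.001],0],
    [255,[0,0,0.001],0],
    [255,[0,0,0.001],0]
  ]
}}

```text
clock: 34.72
tool_pos: [0.4981, 0.0717, 0.023]
ee_rot: [[0.895, -0.446, 0.001], [-0.446, -0.895, 0.0], [0.0, -0.0, -1.0]]
force: [-0.5, 0.0, 4.8]
finger_gap: 0.0326
```

Emit:
{"method": "move_arm", "body": {
  "rows": [
    [0,[0,0,0],0],
    [0,[0,0,0],0],
    [0,[0,0,0],0],
    [0,[0,0,-0.005],0],
    [0,[0,0,-0.015],0]
  ]
}}

```text
clock: 35.13
tool_pos: [0.4974, 0.0715, 0.0373]
ee_rot: [[0.895, -0.446, -0.002], [-0.446, -0.895, -0.0], [-0.001, 0.001, -1.0]]
force: [0.2, -0.0, 0.1]
finger_gap: 0.0857
```

Emit:
{"method": "move_arm", "body": {
  "rows": [
    [0,[0,0,-0.03],0],
    [0,[0,0,-0.06],0],
    [0,[0,0,-0.095],0],
    [0,[0,0,-0.125],0],
    [0,[0,0,-0.145],0]
  ]
}}

```text
clock: 35.55
tool_pos: [0.4983, 0.0715, 0.1861]
ee_rot: [[0.895, -0.446, 0.003], [-0.446, -0.895, 0.001], [0.002, -0.002, -1.0]]
force: [0.5, -0.1, -0.1]
finger_gap: 0.0855
```

Run:
```python
from h import *
snap('wrist','w23');
tags('top','t23')
go([.521,.2726,.15],-90)
im=cv2.imread('pics/t23.png');cv2.imwrite('pics/t23c.png',cv2.resize(im[140:240,130:400],None,fx=2.9,fy=2.9,interpolation=cv2.INTER_CUBIC))
```

```text
drift [-0.0008  0.0001 -0.0018] pos [0.4994 0.0719 0.1865]
px [325.2 185.1] area 33 rect mm [14.8 22.2] world [ 0.57   -0.2101  0.039 ]
px [402.  240.6] area 147 rect mm [71.7 35.9] world [ 0.3656 -0.4862  0.039 ]
t35.70 pos [0.4986 0.072  0.1847] yaw -116.46 j7 -114.4 j1 -29.8 gap 0.0856 -> shift [-0.0694 -0.1895  0.0351] n=0.205 twist -0.4618
```

View pics/w23.png

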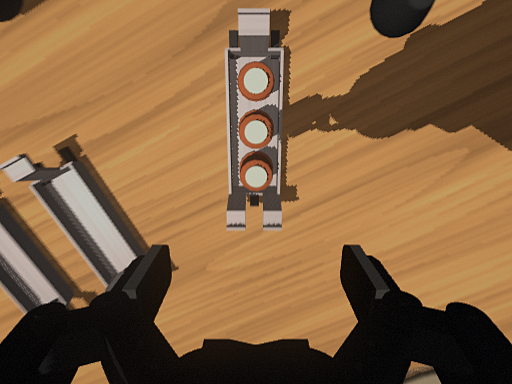

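View pics/t23c.png

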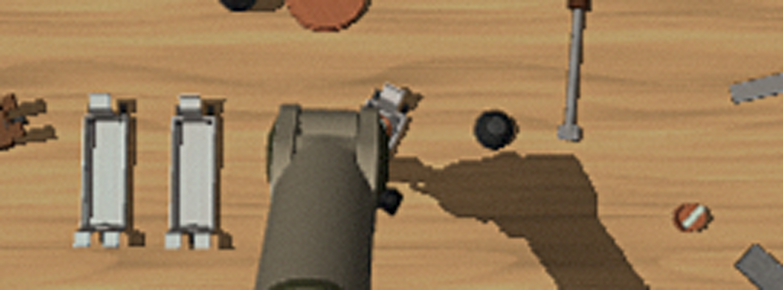

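All three pass parts are upright at (256,81), (256,131) and (256,177). Both set-aside trays are intact, and only the reject remains at (0.463,−0.370). I'll re-measure the low tray from this pose before stacking.

Run:
```python
from h import *
for i in range(5):s=get_state();im=snap('wrist','w24');print(s['tool_pos'].round(4))
cv2.imwrite('pics/w24c.png',cv2.resize(cv2.cvtColor(im,cv2.COLOR_RGB2BGR)[0:250,200:310],None,fx=2.4,fy=2.4,interpolation=cv2.INTER_CUBIC))
```

```text
[0.4986 0.072  0.1847]
[0.4979 0.0719 0.1835]
[0.4975 0.0718 0.1826]
[0.4973 0.0717 0.1821]
[0.4973 0.0716 0.1818]
```

View pics/w24c.png

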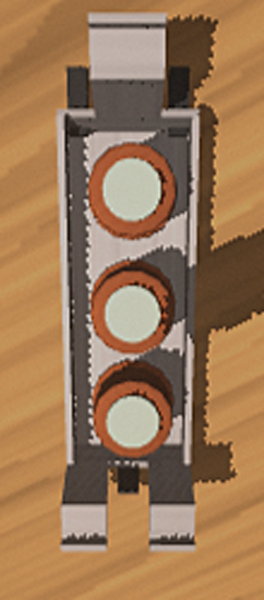

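Run:
```python
from h import *
c=cam('wrist')
f=lambda a:np.array(a)/2.4+[200,0]
P=cast(c,f([[127,13],[128,551]]),.056);print(np.linalg.norm(P[0]-P[1]),P.mean(0),ang((P[0]-P[1])[:2]))
P=cast(c,f([[127.5,79],[128,505]]),.05);print(np.linalg.norm(P[0]-P[1]),P.mean(0),ang((P[0]-P[1])[:2]))
tray(c,f([[56,109],[200,109],[66,465],[191,465]]),f([[89,50],[167,50],[61,522],[195,522]]),0)
go([.521,.2726,.15],-90)
```

```text
0.19681024861724605 [0.53936678 0.05175733 0.056     ] -26.468249916573964
0.15989069339124923 [0.53919158 0.05179007 0.05      ] -26.502470216192282
wall [0.54   0.0513] w 0.0562 0.0569 yaw -26.48 len 0.1471
ledge [0.5397 0.0514] len 0.1766 yaw -26.56 w 0.0268 0.0565
t35.95 pos [0.4973 0.0715 0.1817] yaw -116.49 j7 -114.4 j1 -29.7 gap 0.0853 -> shift [-0.0685 -0.1906  0.0315] n=0.205 twist -0.4623
```

Emit:
{"method": "move_arm", "body": {
  "rows": [
    [0,[-0.008,-0.022,0],-0.05],
    [0,[-0.02,-0.055,0],-0.14],
    [0,[-0.033,-0.092,0],-0.24],
    [0,[-0.046,-0.128,0],-0.34],
    [0,[-0.058,-0.162,0],-0.42]
  ]
}}

```text
clock: 36.37
tool_pos: [0.5179, 0.2443, 0.1815]
ee_rot: [[0.999, -0.037, -0.002], [-0.037, -0.999, -0.001], [-0.002, 0.001, -1.0]]
force: [-0.5, -0.4, 0.9]
finger_gap: 0.0858
```

Emit:
{"method": "move_arm", "body": {
  "rows": [
    [0,[-0.004,-0.018,0],-0.03],
    [0,[-0.0055,-0.027,0],-0.042],
    [0,[-0.0055,-0.029,0],-0.042],
    [0,[-0.0055,-0.029,0],-0.042],
    [0,[-0.0055,-0.029,0],-0.042]
  ]
}}

```text
clock: 36.78
tool_pos: [0.5141, 0.2694, 0.1823]
ee_rot: [[1.0, -0.003, -0.001], [-0.003, -1.0, -0.001], [-0.001, 0.001, -1.0]]
force: [-0.2, 0.2, 0.4]
finger_gap: 0.085
```

Run:
```python
from h import *
for i in range(3):s=get_state();im=snap('wrist','w25');print(s['tool_pos'].round(4))
go([.521,.2726,.15],-90)
cv2.imwrite('pics/w25c.png',cv2.resize(cv2.cvtColor(im,cv2.COLOR_RGB2BGR)[60:310,190:310],None,fx=2.4,fy=2.4,interpolation=cv2.INTER_CUBIC))
```

```text
[0.5141 0.2694 0.1823]
[0.5142 0.2694 0.1825]
[0.5143 0.2696 0.1826]
t36.93 pos [0.5143 0.2699 0.1827] yaw -90.18 j7 -112.7 j1 -42.8 gap 0.0854 -> shift [ 0.0067 -0.0027  0.0327] n=0.033 twist -0.0031
```

View pics/w25c.png

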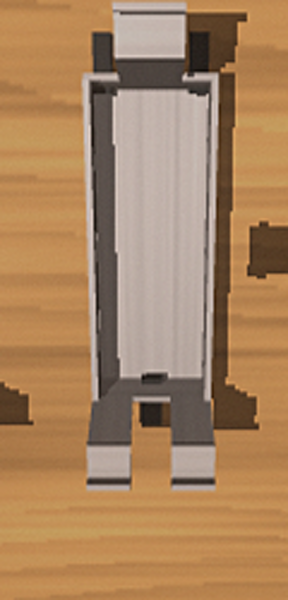

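Run:
```python
from h import *
c=cam('wrist')
f=lambda a:np.array(a)/2.4+[190,60]
P=cast(c,f([[149,3],[151.5,490]]),.056);print(np.linalg.norm(P[0]-P[1]),P.mean(0),ang((P[0]-P[1])[:2]))
P=cast(c,f([[149.5,58.5],[151.5,445.5]]),.05);print(np.linalg.norm(P[0]-P[1]),P.mean(0),ang((P[0]-P[1])[:2]))
tray(c,f([[82,73],[219,73],[93,400],[214,400]]),f([[112,34],[187,34],[87,461],[216,461]]),0)
go([.521,.2726,.0045],-90.2)
```

```text
0.19644233625792734 [0.51996516 0.27179438 0.056     ] -0.01089711051220119
0.15965177034370476 [0.52010451 0.27176065 0.05      ] -0.003394710465637782
wall [0.5214 0.2713] w 0.0561 0.0574 yaw 0.26 len 0.1471
ledge [0.5205 0.2718] len 0.1757 yaw -0.03 w 0.0273 0.0569
t36.93 pos [0.5143 0.2699 0.1827] yaw -90.18 j7 -112.7 j1 -42.8 gap 0.0854 -> shift [ 0.0066 -0.0028  0.1782] n=0.178 twist 0.0004
```

Middle tray measured at (0.520, 0.272), yaw 0 (length 196.4, ledge gap 159.7 — both right). Going down to grip it.

Emit:
{"method": "move_arm", "body": {
  "rows": [
    [0,[0.003,-0.001,0.02],-0.001],
    [0,[0.0057,-0.0021,0.05],-0.002],
    [0,[0.0057,-0.0021,0.085],-0.003],
    [0,[0.0057,-0.0021,0.12],-0.003],
    [0,[0.0057,-0.0021,0.15],-0.003]
  ]
}}

```text
clock: 37.35
tool_pos: [0.5198, 0.2727, 0.0311]
ee_rot: [[1.0, 0.001, 0.0], [0.001, -1.0, -0.0], [0.0, 0.0, -1.0]]
force: [0.7, 0.2, -1.1]
finger_gap: 0.0854
```

Emit:
{"method": "move_arm", "body": {
  "rows": [
    [0,[0,0,0.015],0],
    [0,[0,0,0.022],0],
    [0,[0,0,0.025],0],
    [0,[0,0,0.025],0],
    [0,[0,0,0.025],0]
  ]
}}

```text
clock: 37.77
tool_pos: [0.5204, 0.2738, 0.0086]
ee_rot: [[1.0, 0.002, 0.001], [0.002, -1.0, 0.001], [0.001, -0.001, -1.0]]
force: [0.3, 0.1, 0.9]
finger_gap: 0.0855
```

Run:
```python
from h import *
go([.5201,.272,.0045],-90)
```

```text
t37.77 pos [0.5204 0.2738 0.0086] yaw -89.87 j7 -108.5 j1 -37.9 gap 0.0855 -> shift [-0.0003  0.0018  0.0041] n=0.005 twist 0.0022
```

Emit:
{"method": "move_arm", "body": {
  "rows": [
    [0,[0,0.001,0.002],0.002],
    [0,[0,0.0018,0.0035],0.002],
    [0,[0,0.0018,0.0035],0.002],
    [100,[0,0.0018,0.0035],0.002],
    [255,[0,0.0018,0.0035],0.002]
  ],
  "grip_force": 60
}}

```text
clock: 38.18
tool_pos: [0.5198, 0.2721, 0.0043]
ee_rot: [[1.0, 0.001, 0.0], [0.001, -1.0, 0.0], [0.0, -0.0, -1.0]]
force: [-0.3, -0.2, -0.9]
finger_gap: 0.0642
```

Emit:
{"method": "move_arm", "body": {
  "rows": [
    [255,[0,0,0],0],
    [255,[0,0,0],0],
    [255,[0,0,0],0],
    [255,[0,0,0],0],
    [255,[0,0,0],0]
  ]
}}

```text
clock: 38.6
tool_pos: [0.5198, 0.2721, 0.0047]
ee_rot: [[1.0, 0.001, 0.0], [0.001, -1.0, 0.0], [0.0, -0.0, -1.0]]
force: [-0.7, -0.0, 7.1]
finger_gap: 0.0543
```

Emit:
{"method": "move_arm", "body": {
  "rows": [
    [255,[0,0,0],0],
    [255,[0,0,0],0],
    [255,[0,0,-0.01],0],
    [255,[0,0,-0.03],0],
    [255,[0,0,-0.055],0]
  ]
}}

```text
clock: 39.02
tool_pos: [0.5187, 0.2714, 0.0588]
ee_rot: [[1.0, 0.001, -0.003], [0.001, -1.0, -0.002], [-0.003, 0.002, -1.0]]
force: [-0.2, 0.3, -2.4]
finger_gap: 0.054
```

Run:
```python
from h import *
go([.5393,.0518,.16],63.5)
print(get_state()['force'])
```

```text
t39.02 pos [0.5187 0.2714 0.0588] yaw -89.95 j7 -109.3 j1 -39.3 gap 0.0540 -> shift [ 0.0201  0.2198 -0.1009] n=0.243 twist -2.6783
[-0.20395917  0.29062401 -2.36559364]
```

Emit:
{"method": "move_arm", "body": {
  "rows": [
    [255,[0,0,-0.03],0],
    [255,[0,0,-0.06],-0.06],
    [255,[0,0,-0.09],-0.16],
    [255,[0,0,-0.115],-0.27],
    [255,[0,0,-0.125],-0.39]
  ]
}}

```text
clock: 39.43
tool_pos: [0.5206, 0.2723, 0.1882]
ee_rot: [[0.923, 0.386, 0.004], [0.386, -0.923, 0.002], [0.004, -0.0, -1.0]]
force: [0.5, 0.3, -2.8]
finger_gap: 0.0544
```

Emit:
{"method": "move_arm", "body": {
  "rows": [
    [255,[0,0,0],-0.12],
    [255,[0,0,0],-0.24],
    [255,[0,0,0],-0.36],
    [255,[0,0,0],-0.48],
    [255,[0,0,0],-0.6]
  ]
}}

```text
clock: 39.85
tool_pos: [0.5194, 0.2716, 0.1845]
ee_rot: [[0.543, 0.84, -0.0], [0.84, -0.543, -0.001], [-0.0, 0.0, -1.0]]
force: [-0.3, -0.2, -2.4]
finger_gap: 0.0544
```

Emit:
{"method": "move_arm", "body": {
  "rows": [
    [255,[0,0,0],-0.12],
    [255,[0,0,0],-0.24],
    [255,[0,0,0],-0.36],
    [255,[0,0,0],-0.48],
    [255,[0,0,0],-0.6]
  ]
}}

```text
clock: 40.27
tool_pos: [0.5194, 0.2715, 0.1844]
ee_rot: [[-0.026, 1.0, -0.0], [1.0, 0.026, -0.001], [-0.001, -0.0, -1.0]]
force: [-0.4, -0.1, -2.3]
finger_gap: 0.0541
```

Run:
```python
from h import *
go([.5393,.0518,.16],63.5)
```

```text
t40.27 pos [0.5194 0.2715 0.1844] yaw 1.48 j7 -41.6 j1 -24.0 gap 0.0541 -> shift [-0.2201  0.0142  0.0246] n=0.222 twist -1.0825
```

Emit:
{"method": "move_arm", "body": {
  "rows": [
    [255,[-0.015,0.001,0],-0.12],
    [255,[-0.038,0.002,0],-0.24],
    [255,[-0.066,0.004,0],-0.36],
    [255,[-0.095,0.006,0],-0.48],
    [255,[-0.125,0.008,0],-0.6]
  ]
}}

```text
clock: 40.68
tool_pos: [0.5298, 0.1459, 0.1843]
ee_rot: [[-0.587, 0.81, -0.0], [0.81, 0.587, -0.001], [-0.001, -0.001, -1.0]]
force: [0.6, -0.3, -1.9]
finger_gap: 0.0542
```

Run:
```python
from h import *
go([.5393,.0518,.16],63.5)
```

```text
t40.68 pos [0.5298 0.1459 0.1843] yaw 35.91 j7 -2.9 j1 -4.6 gap 0.0542 -> shift [-0.0817 -0.0475  0.0244] n=0.098 twist -0.4815
```

Emit:
{"method": "move_arm", "body": {
  "rows": [
    [255,[-0.025,-0.015,0],-0.12],
    [255,[-0.048,-0.028,0.003],-0.24],
    [255,[-0.066,-0.038,0.006],-0.36],
    [255,[-0.077,-0.045,0.008],-0.45],
    [255,[-0.0817,-0.0475,0.01],-0.481]
  ]
}}

```text
clock: 41.1
tool_pos: [0.5386, 0.0494, 0.1739]
ee_rot: [[-0.892, 0.451, -0.001], [0.451, 0.892, -0.002], [-0.0, -0.003, -1.0]]
force: [-0.3, 0.3, -1.9]
finger_gap: 0.0546
```

Emit:
{"method": "move_arm", "body": {
  "rows": [
    [255,[0,0,0],0],
    [255,[0,0,0],0],
    [255,[0,0,0],0],
    [255,[0,0,0],0],
    [255,[0,0,0],0]
  ]
}}

```text
clock: 41.52
tool_pos: [0.539, 0.054, 0.1743]
ee_rot: [[-0.892, 0.452, 0.0], [0.452, 0.892, -0.0], [-0.0, 0.0, -1.0]]
force: [0.2, 0.9, -2.3]
finger_gap: 0.0543
```

Run:
```python
from h import *
go([.5393,.0518,.075],63.5)
snap('wrist','w26')
snap('scene','s26')
im=cv2.imread('pics/s26.png');cv2.imwrite('pics/s26c.png',cv2.resize(im[120:240,200:350],None,fx=5,fy=5))
```

```text
t41.52 pos [0.539  0.054  0.1743] yaw 63.13 j7 27.5 j1 10.1 gap 0.0543 -> shift [-0.0012 -0.0018  0.0993] n=0.099 twist -0.0064
```

View pics/w26.png

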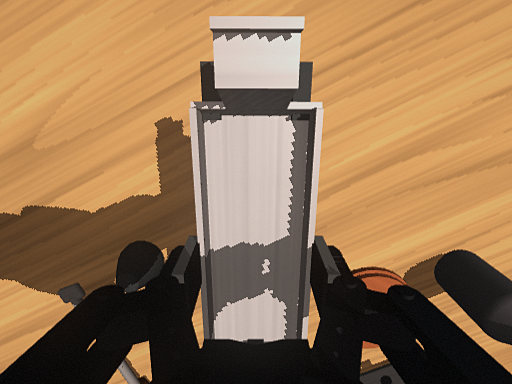

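View pics/s26c.png

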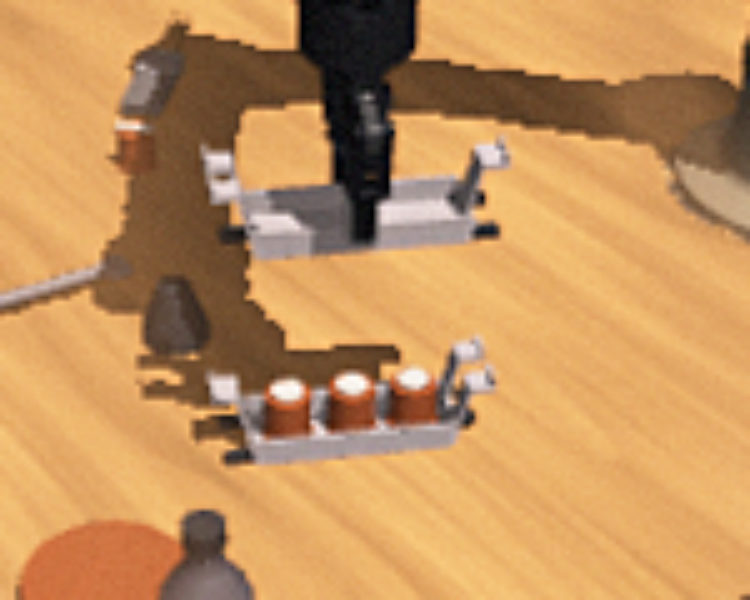

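The middle tray is held level over the low tray, its pair of ledges now at the far end. Lowering to a check height.

Emit:
{"method": "move_arm", "body": {
  "rows": [
    [255,[-0.001,-0.001,0.015],-0.003],
    [255,[-0.0012,-0.0018,0.04],-0.006],
    [255,[-0.0012,-0.0018,0.065],-0.006],
    [255,[-0.0012,-0.0018,0.083],-0.006],
    [255,[-0.0012,-0.0018,0.09],-0.006]
  ]
}}

```text
clock: 42.03
tool_pos: [0.5382, 0.051, 0.0819]
ee_rot: [[-0.895, 0.447, -0.003], [0.447, 0.895, -0.0], [0.002, -0.002, -1.0]]
force: [-0.5, -0.3, -1.3]
finger_gap: 0.0546
```

Emit:
{"method": "move_arm", "body": {
  "rows": [
    [255,[0,0,0],0],
    [255,[0,0,0],0],
    [255,[0,0,0],0],
    [255,[0,0,0],0],
    [255,[0,0,0],0]
  ]
}}

```text
clock: 42.45
tool_pos: [0.5399, 0.0509, 0.0851]
ee_rot: [[-0.894, 0.448, 0.002], [0.448, 0.894, 0.0], [-0.001, 0.001, -1.0]]
force: [0.1, 0.6, -2.8]
finger_gap: 0.0541
```

Run:
```python
from h import *
go([.5393,.0518,.0547],63.5)
snap('wrist','w27')
```

```text
t42.45 pos [0.5399 0.0509 0.0851] yaw 63.41 j7 21.2 j1 5.4 gap 0.0541 -> shift [0.0009 0.0005 0.0304] n=0.030 twist -0.0016
```

View pics/w27.png

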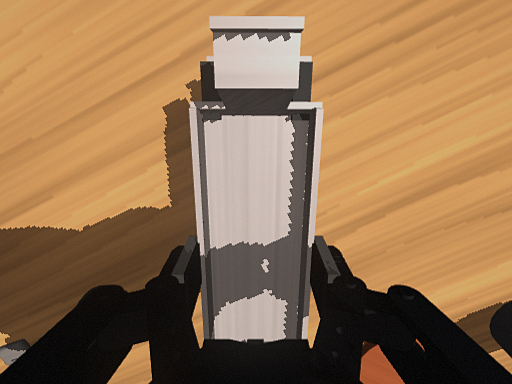

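Emit:
{"method": "move_arm", "body": {
  "rows": [
    [255,[0.0009,0.0005,0.005],-0.0016],
    [255,[0.0009,0.0005,0.012],-0.0016],
    [255,[0.0009,0.0005,0.019],-0.0016],
    [255,[0.0009,0.0005,0.024],-0.0016],
    [255,[0.0009,0.0005,0.026],-0.0016]
  ]
}}

```text
clock: 42.92
tool_pos: [0.5382, 0.0518, 0.0568]
ee_rot: [[-0.895, 0.446, -0.002], [0.446, 0.895, -0.0], [0.001, -0.001, -1.0]]
force: [-0.3, 0.7, -1.7]
finger_gap: 0.0542
```

Emit:
{"method": "move_arm", "body": {
  "rows": [
    [255,[0,0,0],0],
    [255,[0,0,0],0],
    [255,[0,0,0.001],0],
    [255,[0,0,0.001],0],
    [255,[0,0,0.001],0]
  ]
}}

```text
clock: 43.33
tool_pos: [0.5388, 0.0518, 0.0572]
ee_rot: [[-0.895, 0.446, 0.0], [0.446, 0.895, 0.0], [-0.0, 0.0, -1.0]]
force: [-1.1, -0.0, -2.3]
finger_gap: 0.0538
```

Run:
```python
from h import *
go([.5393,.0518,.0547],63.5)
snap('scene','s28')
im=cv2.imread('pics/s28.png');cv2.imwrite('pics/s28c.png',cv2.resize(im[150:220,230:310],None,fx=8,fy=8,interpolation=cv2.INTER_CUBIC))
```

```text
t43.33 pos [0.5388 0.0518 0.0572] yaw 63.52 j7 19.1 j1 3.4 gap 0.0538 -> shift [-0.0005  0.0003  0.0025] n=0.003 twist 0.0003
```

View pics/s28c.png

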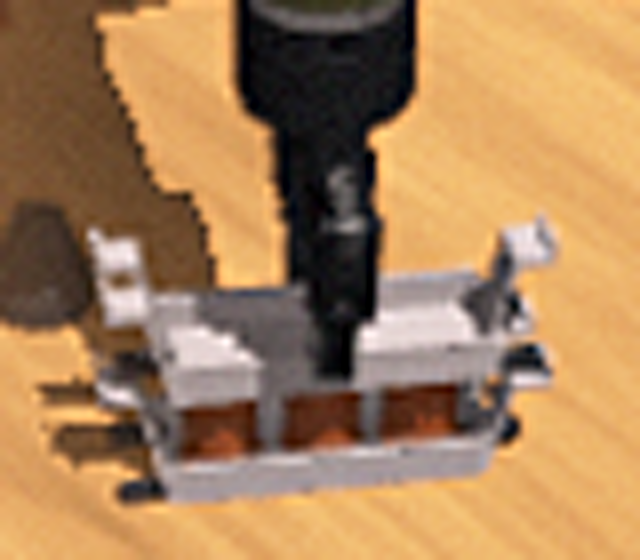

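Lugs are just above the ledges at both ends, with about 2 mm to go. I'll set it down gently.

Emit:
{"method": "move_arm", "body": {
  "rows": [
    [255,[0,0,0.0007],0],
    [255,[0,0,0.0014],0],
    [255,[0,0,0.002],0],
    [255,[0,0,0.0025],0],
    [255,[0,0,0.0025],0]
  ]
}}

```text
clock: 43.8
tool_pos: [0.5387, 0.0518, 0.0547]
ee_rot: [[-0.895, 0.446, 0.0], [0.446, 0.895, -0.0], [-0.0, -0.0, -1.0]]
force: [-0.1, -0.4, -0.0]
finger_gap: 0.0548
```

Emit:
{"method": "move_arm", "body": {
  "rows": [
    [255,[0,0,0.0003],0],
    [255,[0,0,0.0006],0],
    [255,[0,0,0.001],0],
    [255,[0,0,0.001],0],
    [255,[0,0,0.001],0]
  ]
}}

```text
clock: 44.22
tool_pos: [0.5387, 0.0518, 0.0546]
ee_rot: [[-0.895, 0.446, 0.001], [0.446, 0.895, -0.001], [-0.001, -0.0, -1.0]]
force: [-2.7, -0.7, 15.2]
finger_gap: 0.0545
```

Seated at TCP 0.0546 (predicted 0.0547) with 15 N. Release and rise.

Emit:
{"method": "move_arm", "body": {
  "rows": [
    [0,[0,0,-0.001],0],
    [0,[0,0,-0.001],0],
    [0,[0,0,-0.001],0],
    [0,[0,0,-0.003],0],
    [0,[0,0,-0.012],0]
  ]
}}

```text
clock: 44.63
tool_pos: [0.5381, 0.0517, 0.0648]
ee_rot: [[-0.895, 0.446, -0.002], [0.446, 0.895, -0.0], [0.002, -0.001, -1.0]]
force: [0.3, 0.3, -0.1]
finger_gap: 0.0853
```

Emit:
{"method": "move_arm", "body": {
  "rows": [
    [0,[0,0,-0.025],0],
    [0,[0,0,-0.05],0],
    [0,[0,0,-0.08],0],
    [0,[0,0,-0.105],0],
    [0,[0,0,-0.12],0]
  ]
}}

```text
clock: 45.05
tool_pos: [0.5393, 0.0521, 0.1888]
ee_rot: [[-0.895, 0.446, 0.003], [0.446, 0.895, 0.0], [-0.002, 0.002, -1.0]]
force: [0.1, 0.4, -0.2]
finger_gap: 0.0855
```

Run:
```python
from h import *
snap('wrist','w29')
tags('top','t29')
snap('scene','s29')
im=cv2.imread('pics/s29.png');cv2.imwrite('pics/s29c.png',cv2.resize(im[140:225,200:310],None,fx=7,fy=7,interpolation=cv2.INTER_CUBIC))
go([.463,-.3696,.18],63.5)
s=get_state();im=snap('wrist','w30');print(s['tool_pos'])
```

```text
drift [-0.0007 -0.0003 -0.0016] pos [0.54   0.052  0.1887]
px [403.1 239.6] area 30 rect mm [15.4 25.6] world [ 0.3694 -0.4902  0.039 ]
t45.25 pos [0.5386 0.0515 0.186 ] yaw 63.49 j7 28.6 j1 11.2 gap 0.0853 -> shift [-0.1202 -0.4106  0.006 ] n=0.428 twist -0.0001
[0.53863858 0.05148647 0.18595039]
```

View pics/s29c.png

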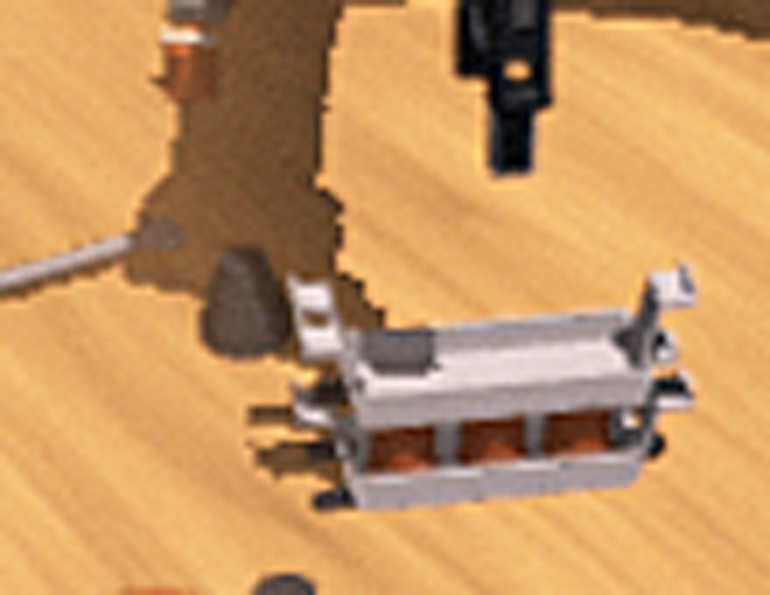

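View pics/w30.png

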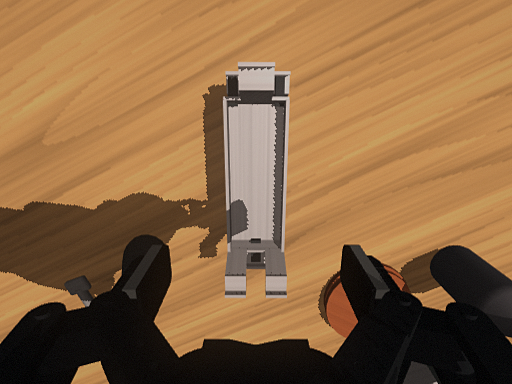

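The middle tray stands level on the ledges. Now the reject at about (0.463, −0.370); I'll turn the jaws along world x to keep clear of the brush.

Emit:
{"method": "move_arm", "body": {
  "rows": [
    [0,[-0.006,-0.02,0],0.06],
    [0,[-0.016,-0.055,0],0.16],
    [0,[-0.027,-0.092,0],0.26],
    [0,[-0.038,-0.13,0],0.36],
    [0,[-0.049,-0.168,0],0.46]
  ]
}}

```text
clock: 45.72
tool_pos: [0.5065, -0.1217, 0.1844]
ee_rot: [[-0.601, 0.799, -0.002], [0.799, 0.601, 0.0], [0.002, -0.001, -1.0]]
force: [1.1, -0.3, -0.9]
finger_gap: 0.0853
```

Run:
```python
from h import *
go([.463,-.3696,.18],0)
```

```text
t45.72 pos [ 0.5065 -0.1217  0.1844] yaw 36.94 j7 25.9 j1 25.3 gap 0.0853 -> shift [-0.172  -0.1837  0.0043] n=0.252 twist 0.6448
```

Emit:
{"method": "move_arm", "body": {
  "rows": [
    [0,[-0.025,-0.027,0],0.11],
    [0,[-0.05,-0.054,0],0.22],
    [0,[-0.075,-0.08,0],0.33],
    [0,[-0.1,-0.107,0],0.44],
    [0,[-0.125,-0.134,0.002],0.55]
  ]
}}

```text
clock: 46.13
tool_pos: [0.4753, -0.3025, 0.1826]
ee_rot: [[-0.093, 0.996, -0.002], [0.996, 0.093, 0.001], [0.001, -0.002, -1.0]]
force: [0.5, 0.1, -0.0]
finger_gap: 0.0856
```

Run:
```python
from h import *
go([.463,-.3696,.18],0)
```

```text
t46.13 pos [ 0.4753 -0.3025  0.1826] yaw 5.36 j7 20.3 j1 37.7 gap 0.0856 -> shift [-0.0657 -0.0185  0.0025] n=0.068 twist 0.0935
```

Emit:
{"method": "move_arm", "body": {
  "rows": [
    [0,[-0.03,-0.008,0],0.05],
    [0,[-0.053,-0.015,0],0.09],
    [0,[-0.063,-0.018,0],0.093],
    [0,[-0.0657,-0.0185,0],0.093],
    [0,[-0.0657,-0.0185,0],0.093]
  ]
}}

```text
clock: 46.55
tool_pos: [0.4642, -0.3676, 0.1826]
ee_rot: [[-0.007, 1.0, -0.001], [1.0, 0.007, 0.001], [0.001, -0.001, -1.0]]
force: [-0.1, 0.4, -0.6]
finger_gap: 0.0854
```

Run:
```python
from h import *
snap('wrist','w31');snap('wrist','w31')
tags('wrist','w31')
go([.463,-.3696,.0205],0)
```

```text
drift [ 0.0001 -0.0002  0.0002] pos [ 0.4651 -0.3661  0.1833]
px [253.6 177.5] area 295 rect mm [33.6  8.6] world [ 0.4627 -0.369   0.039 ]
px [175.7 280.1] area 263 rect mm [18.2 31.8] world [ 0.3749 -0.4915  0.039 ]
t46.75 pos [ 0.4651 -0.3663  0.1835] yaw 0.50 j7 22.7 j1 42.5 gap 0.0856 -> shift [-0.0034 -0.0021  0.163 ] n=0.163 twist 0.0087
```

View pics/w31.png

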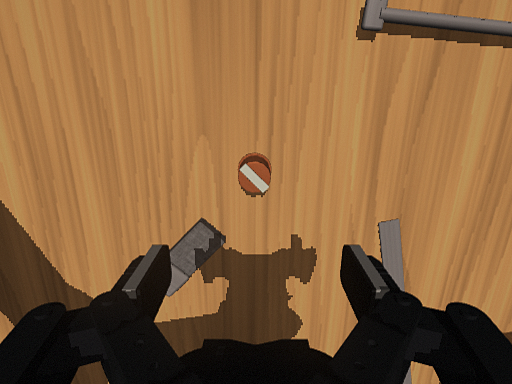

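The strip tag reads 33.6 × 8.6 mm at (254,178): the reject. The brush end at (205,220) is clear of the fingers. Descend.

Emit:
{"method": "move_arm", "body": {
  "rows": [
    [0,[-0.0015,-0.001,0.02],0],
    [0,[-0.0027,-0.0024,0.05],0],
    [0,[-0.0027,-0.0024,0.085],0],
    [0,[-0.0027,-0.0024,0.115],0],
    [0,[-0.0027,-0.0024,0.138],0]
  ]
}}

```text
clock: 47.17
tool_pos: [0.4621, -0.3692, 0.0437]
ee_rot: [[-0.008, 1.0, -0.001], [1.0, 0.008, 0.001], [0.001, -0.001, -1.0]]
force: [-0.0, 1.0, -0.8]
finger_gap: 0.0854
```

Emit:
{"method": "move_arm", "body": {
  "rows": [
    [0,[0,0,0.012],0],
    [0,[0,0,0.02],0],
    [0,[0,0,0.0245],0],
    [0,[0,0,0.0245],0],
    [0,[0,0,0.0245],0]
  ]
}}

```text
clock: 47.58
tool_pos: [0.4626, -0.3711, 0.022]
ee_rot: [[-0.006, 1.0, 0.001], [1.0, 0.006, -0.001], [-0.001, 0.001, -1.0]]
force: [1.2, -2.2, -0.3]
finger_gap: 0.0854
```

Run:
```python
from h import *
go([.4627,-.369,.0205],0)
```

```text
t47.58 pos [ 0.4626 -0.3711  0.022 ] yaw 0.33 j7 18.2 j1 39.0 gap 0.0854 -> shift [0.0021 0.0001 0.0015] n=0.003 twist 0.0058
```

Emit:
{"method": "move_arm", "body": {
  "rows": [
    [0,[0.001,0,0.001],0],
    [0,[0.0018,0,0.0015],0],
    [100,[0.0018,0,0.0015],0],
    [255,[0.0018,0,0.0015],0],
    [255,[0.0018,0,0.0015],0]
  ],
  "grip_force": 40
}}

```text
clock: 48.0
tool_pos: [0.4621, -0.3693, 0.0199]
ee_rot: [[-0.006, 1.0, 0.0], [1.0, 0.006, -0.0], [-0.0, 0.0, -1.0]]
force: [-0.2, -0.9, -0.3]
finger_gap: 0.0516
```

Emit:
{"method": "move_arm", "body": {
  "rows": [
    [255,[0,0,0.0],0],
    [255,[0,0,0],0],
    [255,[0,0,0],0],
    [255,[0,0,0],0],
    [255,[0,0,0],0]
  ]
}}

```text
clock: 48.42
tool_pos: [0.4622, -0.3693, 0.02]
ee_rot: [[-0.005, 1.0, 0.0], [1.0, 0.005, -0.0], [-0.0, 0.0, -1.0]]
force: [-0.3, 1.7, 5.9]
finger_gap: 0.0322
```

Run:
```python
from h import *
go([.5390,.0518,.17],63.5)
```

```text
t48.42 pos [ 0.4622 -0.3693  0.02  ] yaw 0.31 j7 18.0 j1 38.8 gap 0.0322 -> shift [ 0.4206  0.0792 -0.1502] n=0.454 twist -1.1028
```

Emit:
{"method": "move_arm", "body": {
  "rows": [
    [255,[0,0,-0.01],0],
    [255,[0,0,-0.03],0],
    [255,[0.008,0.0015,-0.06],-0.03],
    [255,[0.025,0.005,-0.09],-0.1],
    [255,[0.05,0.0095,-0.12],-0.2]
  ]
}}

```text
clock: 48.83
tool_pos: [0.4705, -0.3203, 0.141]
ee_rot: [[-0.204, 0.979, -0.001], [0.979, 0.204, -0.001], [-0.001, -0.001, -1.0]]
force: [1.3, 1.1, -1.2]
finger_gap: 0.0324
```

Run:
```python
from h import *
go([.5390,.0518,.17],63.5)
```

```text
t48.83 pos [ 0.4705 -0.3203  0.141 ] yaw 11.76 j7 25.2 j1 39.7 gap 0.0324 -> shift [ 0.3503  0.1429 -0.0295] n=0.380 twist -0.9030
```

Emit:
{"method": "move_arm", "body": {
  "rows": [
    [255,[0.033,0.013,-0.01],-0.1],
    [255,[0.067,0.027,-0.02],-0.2],
    [255,[0.1,0.041,-0.03],-0.3],
    [255,[0.133,0.054,-0.03],-0.4],
    [255,[0.167,0.068,-0.03],-0.5]
  ]
}}

```text
clock: 49.25
tool_pos: [0.5038, -0.1406, 0.1709]
ee_rot: [[-0.652, 0.759, 0.001], [0.759, 0.652, -0.001], [-0.002, 0.0, -1.0]]
force: [0.7, -0.5, -0.6]
finger_gap: 0.0325
```

Run:
```python
from h import *
go([.5390,.0518,.17],63.5)
```

```text
t49.25 pos [ 0.5038 -0.1406  0.1709] yaw 40.67 j7 29.7 j1 27.6 gap 0.0325 -> shift [0.123  0.1521 0.0007] n=0.196 twist -0.3985
```

Emit:
{"method": "move_arm", "body": {
  "rows": [
    [255,[0.024,0.03,0],-0.1],
    [255,[0.048,0.06,0],-0.2],
    [255,[0.071,0.088,0],-0.3],
    [255,[0.092,0.114,0],-0.38],
    [255,[0.108,0.134,0],-0.3985]
  ]
}}

```text
clock: 49.67
tool_pos: [0.5358, 0.0304, 0.1702]
ee_rot: [[-0.896, 0.444, 0.001], [0.444, 0.896, 0.001], [-0.0, 0.001, -1.0]]
force: [-0.1, -0.4, -1.1]
finger_gap: 0.0325
```

Run:
```python
from h import *
go([.5390,.0518,.17],63.5)
```

```text
t49.67 pos [0.5358 0.0304 0.1702] yaw 63.65 j7 29.7 j1 12.9 gap 0.0325 -> shift [0.0066 0.0206 0.0002] n=0.022 twist 0.0026
```

Emit:
{"method": "move_arm", "body": {
  "rows": [
    [255,[0.004,0.012,0],0],
    [255,[0.006,0.018,0],0],
    [255,[0.006,0.018,0.01],0],
    [255,[0.006,0.018,0.03],0],
    [255,[0.006,0.018,0.05],0]
  ]
}}

```text
clock: 50.08
tool_pos: [0.5384, 0.0437, 0.1189]
ee_rot: [[-0.892, 0.453, 0.001], [0.453, 0.892, -0.001], [-0.001, -0.001, -1.0]]
force: [-0.1, 0.2, -1.3]
finger_gap: 0.0323
```

Emit:
{"method": "move_arm", "body": {
  "rows": [
    [255,[0,0,0.01],0],
    [255,[0,0,0.015],0],
    [255,[0,0,0.015],0],
    [255,[0,0,0.015],0],
    [255,[0,0,0.015],0]
  ]
}}

```text
clock: 50.5
tool_pos: [0.5389, 0.0459, 0.1052]
ee_rot: [[-0.893, 0.45, 0.001], [0.45, 0.893, 0.0], [-0.001, 0.0, -1.0]]
force: [-0.0, -0.1, -0.4]
finger_gap: 0.0323
```

Run:
```python
from h import *
snap('wrist','w32')
go([.5390,.0518,.073],63.5)
```

```text
t50.55 pos [0.5389 0.046  0.1053] yaw 63.24 j7 22.8 j1 7.4 gap 0.0323 -> shift [0.0026 0.0052 0.0323] n=0.033 twist -0.0046
```

View pics/w32.png

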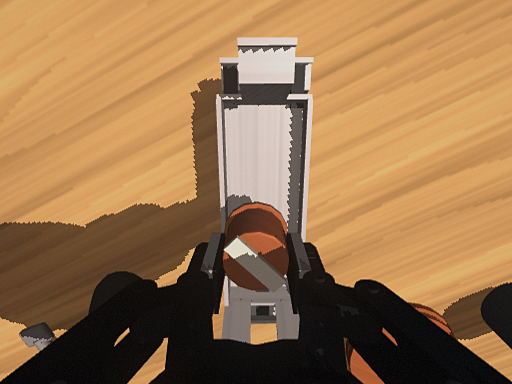

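The reject is over the middle tray but 5 mm off to one side. Correct, then lower.

Emit:
{"method": "move_arm", "body": {
  "rows": [
    [255,[0.0026,0.004,0],0],
    [255,[0.0026,0.0052,0],-0.0046],
    [255,[0.0026,0.0052,0],-0.0046],
    [255,[0.0026,0.0052,0.005],-0.0046],
    [255,[0.0026,0.0052,0.01],-0.0046]
  ]
}}

```text
clock: 50.97
tool_pos: [0.5387, 0.052, 0.0945]
ee_rot: [[-0.895, 0.446, 0.001], [0.446, 0.895, 0.0], [-0.001, 0.0, -1.0]]
force: [-0.3, 0.0, -1.0]
finger_gap: 0.0325
```

Run:
```python
from h import *
go([.5390,.0518,.073],63.5)
```

```text
t50.97 pos [0.5387 0.052  0.0945] yaw 63.52 j7 21.6 j1 6.1 gap 0.0325 -> shift [-0.0003 -0.      0.0215] n=0.021 twist 0.0004
```

Emit:
{"method": "move_arm", "body": {
  "rows": [
    [255,[0,0,0.005],0],
    [255,[0,0,0.011],0],
    [255,[0,0,0.016],0],
    [255,[0,0,0.019],0],
    [255,[0,0,0.02],0]
  ]
}}

```text
clock: 51.38
tool_pos: [0.5381, 0.052, 0.0737]
ee_rot: [[-0.895, 0.446, -0.001], [0.446, 0.895, -0.0], [0.001, -0.001, -1.0]]
force: [-0.1, -0.4, -1.0]
finger_gap: 0.0317
```

Emit:
{"method": "move_arm", "body": {
  "rows": [
    [255,[0,0,0],0],
    [255,[0,0,0],0],
    [255,[0,0,0.0005],0],
    [255,[0,0,0.001],0],
    [255,[0,0,0.001],0]
  ]
}}

```text
clock: 51.8
tool_pos: [0.5385, 0.052, 0.0737]
ee_rot: [[-0.895, 0.446, 0.0], [0.446, 0.895, 0.0], [-0.0, 0.0, -1.0]]
force: [-0.0, 0.2, -1.0]
finger_gap: 0.0322
```

Emit:
{"method": "move_arm", "body": {
  "rows": [
    [255,[0,0,0.0005],0],
    [255,[0,0,0.001],0],
    [255,[0,0,0.001],0],
    [255,[0,0,0.001],0],
    [255,[0,0,0.001],0]
  ]
}}

```text
clock: 52.22
tool_pos: [0.5386, 0.052, 0.0729]
ee_rot: [[-0.895, 0.446, 0.0], [0.446, 0.895, -0.0], [-0.0, 0.0, -1.0]]
force: [-1.5, -1.1, 5.4]
finger_gap: 0.0321
```

Emit:
{"method": "move_arm", "body": {
  "rows": [
    [0,[0,0,0],0],
    [0,[0,0,0],0],
    [0,[0,0,0],0],
    [0,[0,0,-0.005],0],
    [0,[0,0,-0.015],0]
  ]
}}

```text
clock: 52.63
tool_pos: [0.5378, 0.052, 0.0872]
ee_rot: [[-0.895, 0.446, -0.002], [0.446, 0.895, -0.0], [0.002, -0.001, -1.0]]
force: [0.2, 0.5, 0.7]
finger_gap: 0.0855
```

Emit:
{"method": "move_arm", "body": {
  "rows": [
    [0,[0,0,-0.025],0],
    [0,[0,0,-0.05],0],
    [0,[0,0,-0.08],0],
    [0,[0,0,-0.105],0],
    [0,[0,0,-0.12],0]
  ]
}}

```text
clock: 53.05
tool_pos: [0.539, 0.0524, 0.2111]
ee_rot: [[-0.895, 0.446, 0.003], [0.446, 0.895, 0.001], [-0.003, 0.002, -1.0]]
force: [1.2, 0.0, 0.0]
finger_gap: 0.0855
```

Run:
```python
from h import *
for i in range(5):s=get_state();im=snap('wrist','w33');print(s['tool_pos'].round(4))
cv2.imwrite('pics/w33c.png',cv2.resize(cv2.cvtColor(im,cv2.COLOR_RGB2BGR)[40:340,190:320],None,fx=2,fy=2,interpolation=cv2.INTER_CUBIC))
snap('top','t33')
snap('scene','s33')
im=cv2.imread('pics/s33.png');cv2.imwrite('pics/s33c.png',cv2.resize(im[130:320,170:420],None,fx=3.1,fy=3.1,interpolation=cv2.INTER_CUBIC))
go([.5219,.388,.19],-90)
```

```text
[0.539  0.0524 0.2111]
[0.54   0.0526 0.2129]
[0.5397 0.0524 0.211 ]
[0.539  0.052  0.2093]
[0.5384 0.0517 0.2081]
t53.40 pos [0.5379 0.0518 0.2067] yaw 63.53 j7 30.0 j1 12.4 gap 0.0856 -> shift [0.1641 0.2938 0.0167] n=0.337 twist 2.6796
```

View pics/w33c.png

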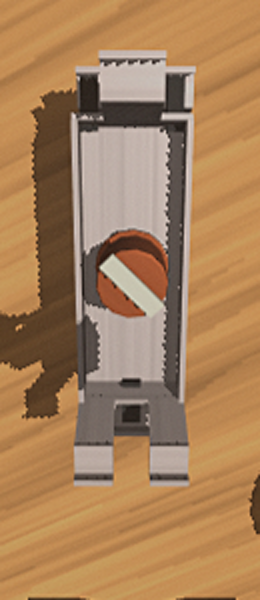

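View pics/s33c.png

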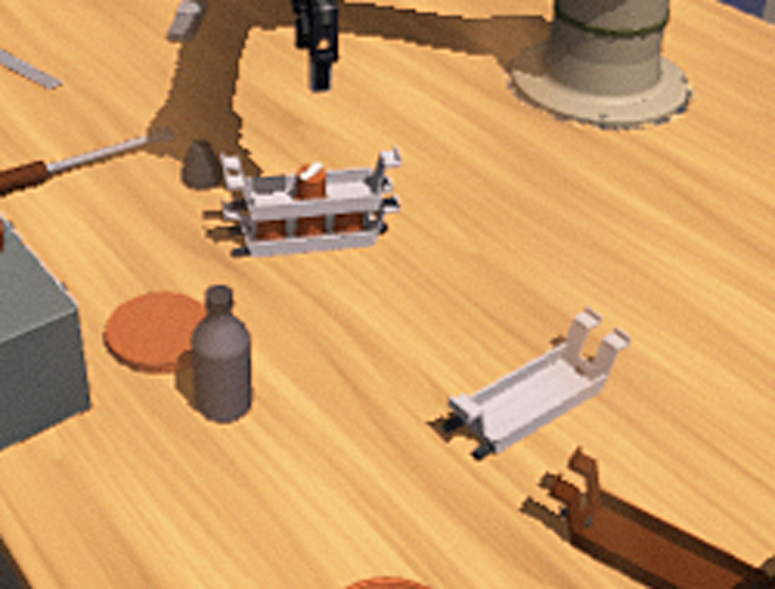

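The reject stands upright in mid-tray; the stack is level. I'll measure the middle tray's pose from this picture for the cover.

Run:
```python
from h import *
s=get_state();s['tool_pos']=np.array([.5384,.0517,.2081]);c=cam('wrist',s)
f=lambda a:np.array(a)/2.+[190,40]
P=cast(c,f([[133,52],[131,486]]),.106);print(np.linalg.norm(P[0]-P[1]),P.mean(0),ang((P[0]-P[1])[:2]))
P=cast(c,f([[133,104],[131,446]]),.10);print(np.linalg.norm(P[0]-P[1]),P.mean(0),ang((P[0]-P[1])[:2]))
tray(c,f([[70,115],[191,115],[78,402],[185,402]]),f([[100,82],[166,82],[74,462],[189,462]]),.05)
```

```text
0.19624896570759656 [0.53726955 0.05192347 0.106     ] 153.35697512705545
0.1586185428378844 [0.53747177 0.05183891 0.1       ] 153.28944728575536
wall [0.5358 0.0522] w 0.0551 0.0569 yaw 153.78 len 0.1459
ledge [0.5378 0.0518] len 0.1760 yaw 153.40 w 0.0264 0.0567
```

Run:
```python
from h import *
go([.5219,.388,.19],90)
```

```text
t53.40 pos [0.5379 0.0518 0.2067] yaw 63.53 j7 30.0 j1 12.4 gap 0.0856 -> shift [0.1641 0.2938 0.0167] n=0.337 twist -0.4620
```

Emit:
{"method": "move_arm", "body": {
  "rows": [
    [0,[0.012,0.022,0],-0.03],
    [0,[0.03,0.055,0],-0.09],
    [0,[0.049,0.088,0],-0.15],
    [0,[0.068,0.122,0],-0.21],
    [0,[0.087,0.156,0],-0.27]
  ]
}}

```text
clock: 53.82
tool_pos: [0.5294, 0.2319, 0.2065]
ee_rot: [[-0.982, 0.188, -0.002], [0.188, 0.982, -0.001], [0.002, -0.001, -1.0]]
force: [1.2, 0.9, 0.2]
finger_gap: 0.0854
```

Run:
```python
from h import *
go([.5219,.388,.19],90)
```

```text
t53.82 pos [0.5294 0.2319 0.2065] yaw 79.15 j7 25.2 j1 -3.7 gap 0.0854 -> shift [0.0367 0.1519 0.0164] n=0.157 twist -0.1894
```

Emit:
{"method": "move_arm", "body": {
  "rows": [
    [0,[0.009,0.036,0],-0.05],
    [0,[0.018,0.072,0],-0.1],
    [0,[0.026,0.106,0.005],-0.15],
    [0,[0.033,0.132,0.01],-0.189],
    [0,[0.035,0.145,0.015],-0.189]
  ]
}}

```text
clock: 54.23
tool_pos: [0.5214, 0.3839, 0.1913]
ee_rot: [[-1.0, -0.003, -0.002], [-0.003, 1.0, 0.002], [0.002, 0.002, -1.0]]
force: [0.1, 0.1, 0.0]
finger_gap: 0.0857
```

Emit:
{"method": "move_arm", "body": {
  "rows": [
    [0,[0,0,0],0],
    [0,[0,0,0],0],
    [0,[0,0,0],0],
    [0,[0,0,0],0],
    [0,[0,0,0],0]
  ]
}}

```text
clock: 54.65
tool_pos: [0.5242, 0.3778, 0.1928]
ee_rot: [[-1.0, 0.005, 0.0], [0.005, 1.0, -0.001], [-0.0, -0.001, -1.0]]
force: [1.0, -0.0, 0.6]
finger_gap: 0.0853
```

Run:
```python
from h import *
for i in range(2):s=get_state();im=snap('wrist','w34');print(s['tool_pos'].round(4))
cv2.imwrite('pics/w34c.png',cv2.resize(cv2.cvtColor(im,cv2.COLOR_RGB2BGR)[40:310,190:320],None,fx=2.2,fy=2.2,interpolation=cv2.INTER_CUBIC))
go([.5219,.388,.19],90)
```

```text
[0.5242 0.3778 0.1928]
[0.5241 0.378  0.1929]
t54.75 pos [0.524  0.3783 0.1929] yaw 89.73 j7 22.6 j1 -16.5 gap 0.0856 -> shift [0.0021 0.0097 0.0029] n=0.010 twist -0.0047
```

View pics/w34c.png

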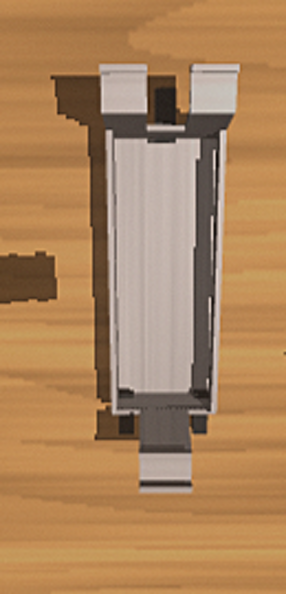

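Run:
```python
from h import *
c=cam('wrist')
f=lambda a:np.array(a)/2.2+[190,40]
P=cast(c,f([[169.5,66],[165.5,492]]),.056);print(np.linalg.norm(P[0]-P[1]),P.mean(0),ang((P[1]-P[0])[:2]))
P=cast(c,f([[169,112],[165.5,453]]),.05);print(np.linalg.norm(P[0]-P[1]),P.mean(0),ang((P[1]-P[0])[:2]))
go([.522,.388,.0045],90)
```

```text
0.19608770811105153 [0.52338378 0.38829571 0.056     ] -0.100965828693094
0.16023356894772262 [0.52295742 0.3884089  0.05      ] -0.1555940456148014
t54.75 pos [0.524  0.3783 0.1929] yaw 89.73 j7 22.6 j1 -16.5 gap 0.0856 -> shift [0.0021 0.0097 0.1884] n=0.189 twist -0.0047
```

Top tray at (0.523, 0.388), yaw −0.1° (196.1 and 160.2 mm, both right). Down to grip.

Emit:
{"method": "move_arm", "body": {
  "rows": [
    [0,[0.0005,0.004,0.015],-0.002],
    [0,[0.001,0.008,0.045],-0.003],
    [0,[0.001,0.0097,0.08],-0.003],
    [0,[0.001,0.0097,0.115],-0.003],
    [0,[0.001,0.0097,0.145],-0.003]
  ]
}}

```text
clock: 55.17
tool_pos: [0.522, 0.3886, 0.045]
ee_rot: [[-1.0, 0.0, -0.001], [0.0, 1.0, -0.0], [0.001, -0.0, -1.0]]
force: [0.8, -0.3, 0.8]
finger_gap: 0.085
```

Emit:
{"method": "move_arm", "body": {
  "rows": [
    [0,[0,0,0.02],0],
    [0,[0,0,0.033],0],
    [0,[0,0,0.04],0],
    [0,[0,0,0.04],0],
    [0,[0,0,0.04],0]
  ]
}}

```text
clock: 55.58
tool_pos: [0.5227, 0.3896, 0.0081]
ee_rot: [[-1.0, 0.0, 0.0], [0.0, 1.0, 0.001], [-0.0, 0.001, -1.0]]
force: [0.5, 0.0, -0.0]
finger_gap: 0.0853
```

Run:
```python
from h import *
go([.523,.388,.0045],89.9)
```

```text
t55.58 pos [0.5227 0.3896 0.0081] yaw 90.00 j7 11.9 j1 -23.9 gap 0.0853 -> shift [-0.0003 -0.0016  0.0036] n=0.004 twist 0.0017
```

Emit:
{"method": "move_arm", "body": {
  "rows": [
    [0,[0,-0.001,0.002],0],
    [0,[0,-0.0016,0.0033],0],
    [0,[0,-0.0016,0.0033],0],
    [100,[0,-0.0016,0.0033],0],
    [255,[0,-0.0016,0.0033],0]
  ],
  "grip_force": 60
}}

```text
clock: 56.0
tool_pos: [0.5228, 0.3876, 0.0047]
ee_rot: [[-1.0, 0.0, 0.001], [0.0, 1.0, 0.0], [-0.001, 0.0, -1.0]]
force: [-0.1, 0.4, 0.9]
finger_gap: 0.0639
```

Emit:
{"method": "move_arm", "body": {
  "rows": [
    [255,[0,0,0],0],
    [255,[0,0,0],0],
    [255,[0,0,0],0],
    [255,[0,0,0],0],
    [255,[0,0,0],0]
  ]
}}

```text
clock: 56.42
tool_pos: [0.5227, 0.3878, 0.0051]
ee_rot: [[-1.0, 0.0, 0.001], [0.0, 1.0, 0.0], [-0.001, 0.0, -1.0]]
force: [-0.6, -2.1, 7.3]
finger_gap: 0.0543
```

Run:
```python
from h import *
go([.523,.388,.0045],89.9)
```

```text
t56.42 pos [0.5227 0.3878 0.0051] yaw 89.99 j7 11.7 j1 -23.9 gap 0.0543 -> shift [-0.0003  0.0002  0.0006] n=0.001 twist 0.0016
```

Emit:
{"method": "move_arm", "body": {
  "rows": [
    [255,[0,0,-0.005],0],
    [255,[0,0,-0.02],0],
    [255,[0,0,-0.05],0],
    [255,[0,0,-0.085],0],
    [255,[0,0,-0.12],0]
  ]
}}

```text
clock: 56.83
tool_pos: [0.5217, 0.3871, 0.1259]
ee_rot: [[-1.0, -0.001, -0.002], [-0.001, 1.0, -0.001], [0.002, -0.001, -1.0]]
force: [0.9, -0.1, -2.8]
finger_gap: 0.0544
```

Emit:
{"method": "move_arm", "body": {
  "rows": [
    [255,[0,0,-0.03],0],
    [255,[0,-0.01,-0.055],0.02],
    [255,[0.0,-0.03,-0.075],0.06],
    [255,[-0.0,-0.06,-0.085],0.12],
    [255,[-0.0,-0.095,-0.09],0.18]
  ]
}}

```text
clock: 57.25
tool_pos: [0.5221, 0.2937, 0.2172]
ee_rot: [[-0.984, 0.179, 0.002], [0.179, 0.984, 0.003], [-0.002, 0.003, -1.0]]
force: [0.5, -1.1, -2.6]
finger_gap: 0.0541
```

Run:
```python
from h import *
print(get_state()['force'])
go([.538,.0519,.19],63.4)
```

```text
[ 0.54745232 -1.12422716 -2.62148788]
t57.25 pos [0.5221 0.2937 0.2172] yaw 79.68 j7 20.7 j1 -9.3 gap 0.0541 -> shift [-0.0589 -0.2352  0.0266] n=0.244 twist 0.2842
```

Emit:
{"method": "move_arm", "body": {
  "rows": [
    [255,[-0.009,-0.036,0],0.06],
    [255,[-0.018,-0.072,0],0.12],
    [255,[-0.027,-0.108,0],0.18],
    [255,[-0.036,-0.143,0],0.23],
    [255,[-0.044,-0.175,0],0.27]
  ]
}}

```text
clock: 57.67
tool_pos: [0.5338, 0.1101, 0.2152]
ee_rot: [[-0.899, 0.438, 0.0], [0.438, 0.899, -0.001], [-0.0, -0.001, -1.0]]
force: [0.6, 0.3, -3.1]
finger_gap: 0.0542
```

Run:
```python
from h import *
go([.538,.0519,.19],63.4)
```

```text
t57.67 pos [0.5338 0.1101 0.2152] yaw 64.04 j7 24.6 j1 6.8 gap 0.0542 -> shift [-0.0292 -0.0505  0.0252] n=0.064 twist 0.0112
```

Emit:
{"method": "move_arm", "body": {
  "rows": [
    [255,[-0.015,-0.025,0],0.006],
    [255,[-0.023,-0.04,0.005],0.011],
    [255,[-0.027,-0.047,0.012],0.011],
    [255,[-0.028,-0.0485,0.02],0.011],
    [255,[-0.028,-0.0485,0.028],0.011]
  ]
}}

```text
clock: 58.08
tool_pos: [0.5384, 0.0571, 0.186]
ee_rot: [[-0.896, 0.445, 0.0], [0.445, 0.896, 0.001], [0.0, 0.001, -1.0]]
force: [0.3, 0.4, -2.8]
finger_gap: 0.0543
```

Emit:
{"method": "move_arm", "body": {
  "rows": [
    [255,[0,0,0.015],0],
    [255,[0,0,0.03],0],
    [255,[0,0,0.04],0],
    [255,[0,0,0.045],0],
    [255,[0,0,0.045],0]
  ]
}}

```text
clock: 58.5
tool_pos: [0.5378, 0.0579, 0.14]
ee_rot: [[-0.897, 0.443, -0.002], [0.443, 0.897, 0.0], [0.002, -0.001, -1.0]]
force: [-0.6, 0.4, -2.2]
finger_gap: 0.0545
```

Emit:
{"method": "move_arm", "body": {
  "rows": [
    [255,[0,0,0],0],
    [255,[0,0,0],0],
    [255,[0,0,0],0],
    [255,[0,0,0],0],
    [255,[0,0,0],0]
  ]
}}

```text
clock: 58.92
tool_pos: [0.5388, 0.0566, 0.1417]
ee_rot: [[-0.895, 0.445, 0.001], [0.445, 0.895, 0.0], [-0.001, 0.0, -1.0]]
force: [0.6, 0.1, -3.3]
finger_gap: 0.0544
```

Run:
```python
from h import *
go([.538,.0519,.105],63.4)
snap('scene','s35')
im=cv2.imread('pics/s35.png');cv2.imwrite('pics/s35c.png',cv2.resize(im[130:220,220:320],None,fx=6.5,fy=6.5,interpolation=cv2.INTER_CUBIC))
```

```text
t58.92 pos [0.5388 0.0566 0.1417] yaw 63.57 j7 24.5 j1 8.8 gap 0.0544 -> shift [-0.0014 -0.0045  0.0367] n=0.037 twist 0.0029
```

View pics/s35c.png

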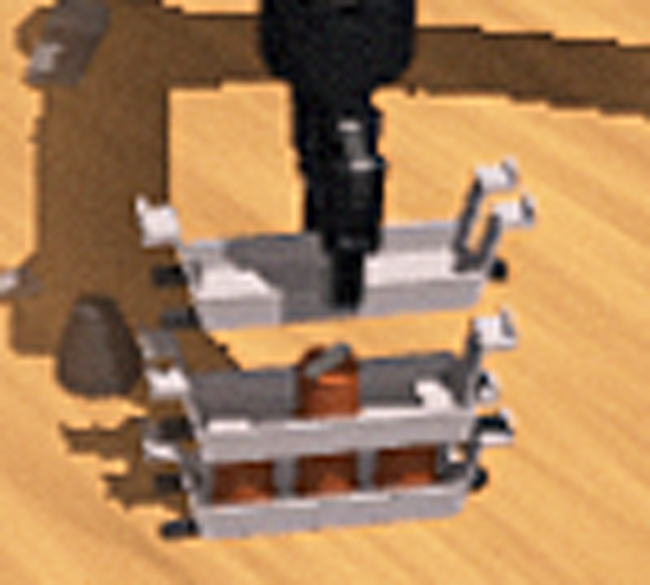

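The cover is aligned the right way round, above and 5 mm off. Correct and lower.

Emit:
{"method": "move_arm", "body": {
  "rows": [
    [255,[-0.001,-0.003,0],0.001],
    [255,[-0.0014,-0.0045,0.004],0.003],
    [255,[-0.0014,-0.0045,0.012],0.003],
    [255,[-0.0014,-0.0045,0.02],0.003],
    [255,[-0.0014,-0.0045,0.024],0.003]
  ]
}}

```text
clock: 59.38
tool_pos: [0.5372, 0.0517, 0.1158]
ee_rot: [[-0.894, 0.448, -0.001], [0.448, 0.894, -0.0], [0.001, -0.001, -1.0]]
force: [-0.2, 0.3, -2.4]
finger_gap: 0.0544
```

Emit:
{"method": "move_arm", "body": {
  "rows": [
    [255,[0,0,0],0],
    [255,[0,0,0],0],
    [255,[0,0,0],0],
    [255,[0,0,0],0],
    [255,[0,0,0],0]
  ]
}}

```text
clock: 59.8
tool_pos: [0.538, 0.0521, 0.1175]
ee_rot: [[-0.894, 0.448, 0.0], [0.448, 0.894, 0.0], [-0.0, 0.0, -1.0]]
force: [0.6, 0.1, -3.9]
finger_gap: 0.0544
```

Run:
```python
from h import *
go([.538,.0519,.105],63.4)
```

```text
t59.80 pos [0.538  0.0521 0.1175] yaw 63.41 j7 22.9 j1 7.8 gap 0.0544 -> shift [-0.0001 -0.0001  0.0125] n=0.013 twist 0.0002
```

Emit:
{"method": "move_arm", "body": {
  "rows": [
    [255,[0,0,0.003],0],
    [255,[0,0,0.006],0],
    [255,[0,0,0.008],0],
    [255,[0,0,0.01],0],
    [255,[0,0,0.0105],0]
  ]
}}

```text
clock: 60.22
tool_pos: [0.5376, 0.052, 0.1063]
ee_rot: [[-0.894, 0.448, -0.001], [0.448, 0.894, -0.0], [0.0, -0.0, -1.0]]
force: [-0.0, -0.5, -2.9]
finger_gap: 0.0543
```

Emit:
{"method": "move_arm", "body": {
  "rows": [
    [255,[0,0,0.0005],0],
    [255,[0,0,0.001],0],
    [255,[0,0,0.0015],0],
    [255,[0,0,0.0015],0],
    [255,[0,0,0.0015],0]
  ]
}}

```text
clock: 60.63
tool_pos: [0.5378, 0.052, 0.1053]
ee_rot: [[-0.894, 0.448, -0.0], [0.448, 0.894, -0.0], [0.0, -0.0, -1.0]]
force: [-0.1, -0.3, -3.1]
finger_gap: 0.0542
```

Run:
```python
from h import *
go([.538,.0519,.105],63.4)
snap('scene','s36')
im=cv2.imread('pics/s36.png');cv2.imwrite('pics/s36c.png',cv2.resize(im[130:220,220:320],None,fx=6.5,fy=6.5,interpolation=cv2.INTER_CUBIC))
```

```text
t60.63 pos [0.5378 0.052  0.1053] yaw 63.42 j7 22.0 j1 7.0 gap 0.0542 -> shift [-0.0002 -0.      0.0003] n=0.000 twist 0.0003
```

View pics/s36c.png

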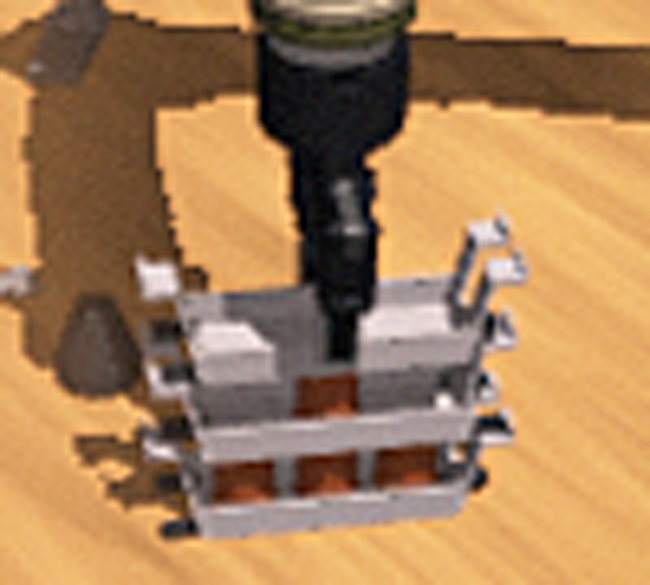

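Lugs are at the ledges at both ends, just about touching. Lower the last millimetre.

Emit:
{"method": "move_arm", "body": {
  "rows": [
    [255,[0,0,0.0004],0],
    [255,[0,0,0.0008],0],
    [255,[0,0,0.0012],0],
    [255,[0,0,0.0012],0],
    [255,[0,0,0.0012],0]
  ]
}}

```text
clock: 61.1
tool_pos: [0.5379, 0.052, 0.105]
ee_rot: [[-0.894, 0.448, 0.001], [0.448, 0.894, -0.0], [-0.001, -0.0, -1.0]]
force: [-3.0, -0.7, 10.3]
finger_gap: 0.0544
```

Seated at 0.105, as predicted. Release and rise straight up.

Emit:
{"method": "move_arm", "body": {
  "rows": [
    [0,[0,0,-0.001],0],
    [0,[0,0,-0.001],0],
    [0,[0,0,-0.001],0],
    [0,[0,0,-0.003],0],
    [0,[0,0,-0.012],0]
  ]
}}

```text
clock: 61.52
tool_pos: [0.5372, 0.0519, 0.1154]
ee_rot: [[-0.894, 0.447, -0.002], [0.447, 0.894, -0.0], [0.002, -0.001, -1.0]]
force: [-0.4, -0.2, 0.5]
finger_gap: 0.0853
```

Emit:
{"method": "move_arm", "body": {
  "rows": [
    [0,[0,0,-0.025],0],
    [0,[0,0,-0.05],0],
    [0,[0,0,-0.08],0],
    [0,[0,0,-0.11],0],
    [0,[0,0,-0.13],0]
  ]
}}

```text
clock: 61.93
tool_pos: [0.5382, 0.0525, 0.2494]
ee_rot: [[-0.894, 0.447, 0.002], [0.447, 0.894, 0.001], [-0.002, 0.002, -1.0]]
force: [0.5, 0.4, -0.2]
finger_gap: 0.0851
```

Emit:
{"method": "move_arm", "body": {
  "rows": [
    [0,[0.0,0.02,0],0],
    [0,[0.0,0.05,0],0],
    [0,[0.0,0.08,0],0],
    [0,[0.0,0.1,0],0],
    [0,[0.0,0.11,0],0]
  ]
}}

```text
clock: 62.35
tool_pos: [0.5877, 0.1535, 0.2469]
ee_rot: [[-0.895, 0.445, 0.001], [0.445, 0.895, 0.002], [0.0, 0.002, -1.0]]
force: [0.1, 0.2, 1.0]
finger_gap: 0.0852
```

Emit:
{"method": "move_arm", "body": {
  "rows": [
    [0,[0,0,0],0],
    [0,[0,0,0],0],
    [0,[0,0,0],0],
    [0,[0,0,0],0],
    [0,[0,0,0],0]
  ]
}}

```text
clock: 62.77
tool_pos: [0.5868, 0.1489, 0.2462]
ee_rot: [[-0.894, 0.449, -0.0], [0.449, 0.894, -0.001], [-0.0, -0.001, -1.0]]
force: [-0.2, -0.1, 0.4]
finger_gap: 0.0856
```

Run:
```python
from h import *
s=get_state();print(s['clock'],s['joint_vel'].round(1),s['finger_gap'])
snap('wrist','w37');snap('top','t37');snap('scene','s37')
im=cv2.imread('pics/s37.png');a=cv2.resize(im[130:240,190:340],None,fx=5,fy=5,interpolation=cv2.INTER_CUBIC);cv2.imwrite('pics/s37c.png',a)
im=cv2.imread('pics/t37.png');cv2.imwrite('pics/t37c.png',cv2.resize(im[100:270,130:450],None,fx=2.4,fy=2.4,interpolation=cv2.INTER_CUBIC))
```

```text
62.7667 [-0.2  0.1 -0.2 -0.2  0.1 -0.1 -0.2] 0.08561177837274107
```

View pics/s37c.png

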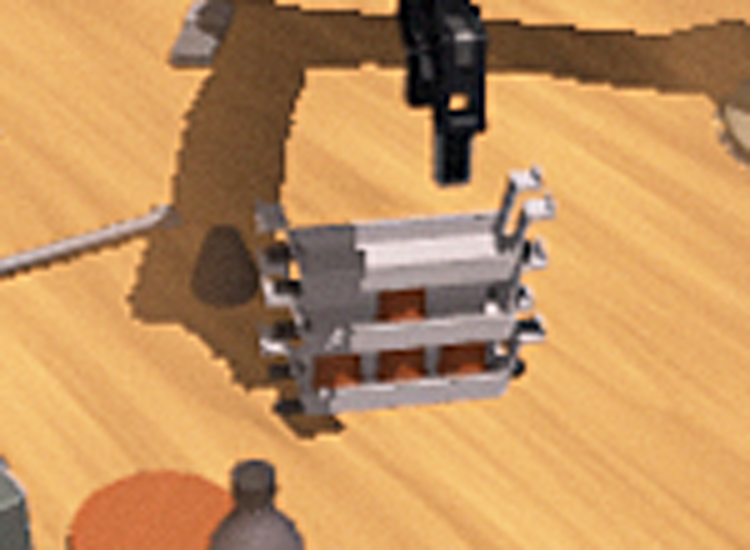

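View pics/t37c.png

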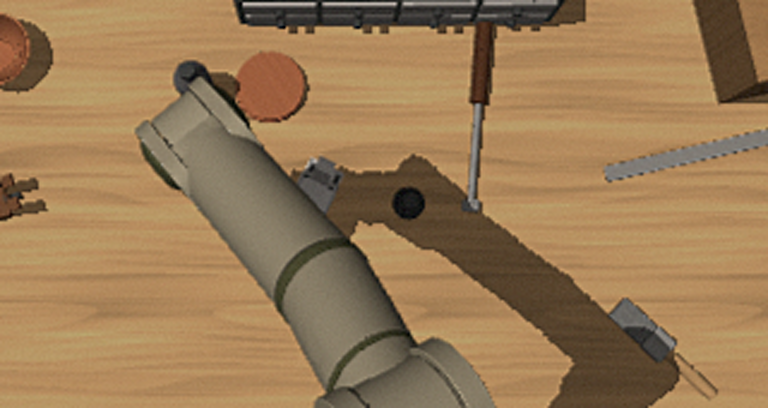

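View pics/w37.png

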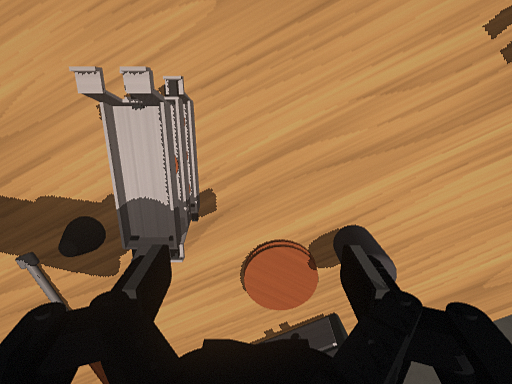

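The stack stands square: three trays at alternating ways round, three parts in the low one, one in the middle, cover empty. No parts are left on the bench and the bystanders are where they were. Handing in.

```bash
python3 -c "
from rig import close_job
print(close_job())"
```

```text
the job is handed in; nothing more can be done
None
```

The job is handed in at about 63 s of the 210 s allowed, with everything released and the arm clear of the stack.

- **Trays out:** I lifted the top and middle trays out of the nest and set both aside on the left.
- **Passed parts:** The three round-tag parts stand upright in the lowest tray.
- **Middle tray and reject:** The middle tray went on turned half a turn. The one strip-tag part, measured at 33.6 × 8.6 mm, then went upright into it; no second reject was found.
- **Cover:** The last tray is on top, empty, turned half a turn against the middle one.

**Last checks:** Both stacked trays touched down at the predicted heights (0.0546 and 0.105 m). The final pictures show the lugs on the ledges, a level stack and the cover empty. No parts are left on the bench, and the mandrel, spinning tool, blanks, bottle, brush and brown tray show no sign of having moved.

**What went less smoothly:**
- The first grip on the middle tray was about 5 mm too high, so I opened and gripped it again lower.
- The second passed part was pressed down at 43 N for a moment. That force went through the held part onto the tray floor, not through the arm or gripper body, and afterwards the part stood upright and the low tray measured unmoved.
- The middle tray sits about 1 mm from the low tray's centre, which is within the ledge tolerance.

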